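Raise a ratchet stand to its mate's notch and lay the tube across

TASK

One of the two red ratchet stands is still fully down. Lift its post by the saddle past the notch that its mate is set to, ease it back until the pawl carries it in that same notch, neither letting it drop nor forcing it down on the pawl, and only then let go. Then lay the square tube gently across both saddles, down between their horns, and leave everything else where it is.

Things in the scene. Friction and masses are not known exactly. Their poses are not given: they have to be found in the camera images.
- post (a joint): height of the lowered stand's sliding post in m: 0 fully down (start), up to 0.112. It stands in a notch at about 0.034, 0.064 or 0.094, but its tooth strip is bolted on through slots, so those seats lie up to 10 mm higher or lower: unknown, to be felt. Post and saddle weigh 5.4 to 6.6 N, sliding friction 1 N. It moves up freely; downward the pawl stops it at the next tooth
- saddle: dark steel saddle on that post, starts 180 mm above the table. Origin: middle of its seat floor. z up; seat runs along y, 34 mm long, with flat flanks 34 mm apart (grip across y, from the floor down to 37 mm below it; only the 22 mm thick bar is below). Horns at +-x: walls 36 mm apart and 13 mm high, flaring out above to 25 mm height, 67 mm over all. The tower's rim is 45 mm below the floor at the start
- pawl: yellow gravity pawl on that stand, on its saddle's +x side, about 40 mm long. Origin: its pivot, 40 mm from the post's axis. It leans on the post's teeth by its own weight, swings away as a tooth (pitch 30 mm) passes upward and drops in under it. A light part: no more than 25 N on it in all, the weight it carries included (its wedging makes that count 1.3 times)
- mate_saddle: the same saddle on the mate stand, some 208 to 236 mm away along the saddle's y axis (either side), the two seats in line and both stands bolted to one plate. Its post already stands in notch 1 or 2 (0.034 or 0.064 m up). Origin and axes as for saddle. Must stay as it is
- tube: bare aluminium square tube, 30 x 30 mm, 340 mm long, 0.3 to 0.55 kg, lying on the table between robot and stands, nearly along world y. Origin: middle of its underside; x along its length, z up
- tube_center (a point): the middle of the tube, 15 mm above its underside
- grinder: angle grinder with orange body, 250 mm long, lying; bystander. Origin: underside, near its middle
- mallet: black mallet, 300 mm long, lying; bystander. Origin: underside, near its middle
- magnet_square: red triangular welding magnet, 65 mm legs, 16 mm thick, on the plate between the stands; bystander. Origin: underside
- chipping_hammer: hammer with wooden handle lying beyond the stands; bystander. Origin: underside, near its middle
- wire_brush: brush with wooden handle lying beyond the stands; bystander. Origin: underside, near its middle
- coupon: dark steel offcut, 90 x 50 x 6 mm, on the table; bystander. Origin: middle of its underside
- spray_can: upright grey spray can, 52 mm wide, 150 mm tall; bystander. Origin: middle of its underside

How it is judged:
By the outcome, as a careful person would: the job done as asked, in the order asked, and still so for the second after the job is handed in, with the robot touching nothing.
It also fails if it takes over 61 s, if anything falls off the work surface, if the arm or the gripper's body presses on something with over 40 N, if the wrist force passes 120 N, or if a joint passes its speed limit or range.

ROBOT

A 6-joint arm with a two-finger parallel gripper is mounted at the origin on the work surface. World frame = base frame: x ahead of the robot, y to its left, z up, the work surface at z = 0. Lengths are in mm, angles in rad, forces in N, time in s.
With the tool pointing down it reaches from about 250 to 800 mm from the base axis. Payload 3.9 kg.
Tool frame: the origin (TCP) lies between the finger pads; the fingertips stand 19 mm ahead of it and the grasp point (between the pads) is the TCP (r.tip_reach is the z of the fingertips in the tool frame, in mm); z points along the fingers, x is the direction in which the jaws open and shut, and the axes are right-handed (so a half turn about z gives the same grasp; the last joint's range is limited). The gripper opens to 85 mm and grips with 20 to 120 N. Pads are 22 mm wide; open, the fingers measure 114 mm over their backs; the gripper's body (76 mm by 85 mm) begins 54 mm behind the grasp point. The pads swing forward as they close: fully open they stand 13 mm farther back than shut.
Start: joints at [1.101, 0.26, -0.138, 1.173, 0, 1.571], TCP at [237.666, 468.113, 229.804] pointing down, gripper open.
Joint ranges: [-2.78, 2.78], [-0.83, 1.72], [-1.28, 1.37], [-1.9, 2.12], [-1.57, 1.48], [-3.14, 3.14]. Speed limits (rad/s): [2.57, 2.57, 3.14, 3.14, 3.14, 3.14].

INTERFACE

Orientations are given as a 3x3 rotation matrix whose columns are the frame's x, y, z axes.
In Python, from cell import sensors, camera, ticket, spotter, r gives the robot as it stands.
- The arm moves only by the tool move_arm, never from a script. Its argument "steps" is a list of rows, each a list of 3 entries, a list of its own where there are three numbers: the turn, a rotation vector about the tool's x, y, z in rad, then the shift along the tool's x, y, z in m, then the opening, from 0 (shut) to 1 (fully open). In form: [[[ax, ay, az], [dx, dy, dz], gripper], ...]. A call has exactly 5 rows; each row is the pose to reach, as a shift and turn from the pose commanded when the call began, along the tool's axes at that moment; what a row does not reach only later rows make up. A row lasts 1/10 s, in which the tool goes at most 50 mm and 8.59 degrees, less where a joint would pass 70% of its speed; a pose out of reach is approached as far as the arm can. A call with a gripper value outside its range is refused whole. The fingers move at their own pace and stop on an object; the grip force is fixed at half the most. Time passes only in rows, so rows that repeat a pose let the fingers close, or fill a call up. It gives the time, the measured TCP pose, the force and the opening at its end, in the units of the state.
- sensors.sense(): the state, without advancing time (a new reading comes with each control period).
- camera(name): name is "side" or "top" or "wrist"; returns a dict with "frame" (384x512x3 uint8, red, green, blue), "range_z" (384x512 float32, mm along the optical axis (not along the pixel's ray), 0 where there is no reading), "K" (3x3 intrinsics, pixels), "R" (3x3) and "t" (3): a world point X has camera coordinates R X + t. Camera axes: x right, y down, z forward; pixel columns grow to the right and rows downward; lengths in mm; the calibration is good to about 2 mm. A picture is of the moment at which its call begins.
- ticket.close_job(): hands the job in, once; it reports no verdict.
Trained networks look in the newest picture that a camera, given by its name, has taken for a name from the list of things; names that differ only in an ending like _2 or _b are one class to them, and where a whole thing is asked for, a point or a joint stands for the part that bears it (a point fixed in the world has none). Each returns a list of dicts, best first, with "p" (0 to 1); they miss things now and then, are a little off and sometimes report something else, mostly with a low value. They report only what shows in the picture. A call takes as long as a camera call.
- spotter.recognise(camera, name): "pixel" ([column, row] in pixels, amid what is visible of it).
- spotter.cut_out(camera, name): "region" (384x512 bool, what is visible of it) and "pixel" ([column, row] in pixels, amid what is visible of it).
The state is a dict: "t": time; "joint_positions": joint angles; "qvel": joint speeds; "effort": joint torques, N m; "position": TCP position; "orientation": TCP orientation; "wrist_force": force on the tool from outside, world axes, zero at the start; "wrist_torque": the same for the moment, N m; "grip_width": opening from 0.0 (shut) to 1.0 (fully open).
Only numpy, scipy, OpenCV 4.12 (cv2) and the standard library are available. Lean on these libraries where they do the work, as an engineer would, in place of code of your own. Each camera call takes 0.05 s, during which the arm holds its last target.

## Working session

There is one attempt and no reset: what is moved stays moved. The work goes in short steps, Python scripts to look and compute and a tool call to move; the robot and the scene stay as the last step left them, time stands still between calls to the robot, and variables do not carry over. Pictures are saved under pics/ and viewed, and the job is handed in when it is done.

Besides the shell and the picture viewer there is one more tool, called after "Request:" as name([rows], argument=value, ...), one row to a line, values as JSON. move_arm: Moves the arm, as the interface text tells. Its arguments: {"type":"object","properties":{"steps":{"type":"array","items":{"type":"array"}}},"required":["steps"]}

```bash
ls; mkdir -p pics
python3 - <<'E'
from cell import sensors,camera,spotter,r
import cv2,numpy as np
print(sensors.sense())
print([a for a in dir(r) if a[0]!='_'], r.tip_reach)
for n in ['side','top','wrist']:
    c=camera(n); cv2.imwrite(f'pics/{n}0.png',c['frame'][:,:,::-1]); np.savez(f'{n}0.npz',**c)
    print(n,c['K'].tolist(),c['R'].round(3).tolist(),c['t'].round(1).tolist())
    if n!='wrist':
        for o in ['saddle','pawl','tube','mallet','grinder','spray_can','magnet_square','coupon','chipping_hammer','wire_brush']:
            print(o,[(round(d['p'],2),np.round(d['pixel']).tolist()) for d in spotter.recognise(n,o)][:3])
E
```

```text
pics
{'t': 0.0, 'joint_positions': array([ 1.10099559e+00,  2.60676393e-01, -1.39376420e-01,  1.17271710e+00,
        1.28689259e-05,  1.57078033e+00]), 'qvel': array([-0.00137768,  0.00067158, -0.00028417, -0.00032713, -0.00138672,
        0.00048289]), 'effort': array([-2.61970796e-03, -4.05673492e+01,  2.53925228e+01,  1.89191080e-02,
       -7.12646761e-05, -1.47010877e-05]), 'position': array([237.35377365, 467.50303606, 228.96613976]), 'orientation': array([[ 4.52693476e-01,  8.91665743e-01, -9.04932912e-04],
       [ 8.91664018e-01, -4.52694380e-01, -1.75393657e-03],
       [-1.97358320e-03, -1.29004734e-05, -9.99998052e-01]]), 'wrist_force': array([ 0.45672568, -0.01502017,  0.52547491]), 'wrist_torque': array([ 0.00765028, -0.00539829,  0.02255998]), 'grip_width': 1.000877588751975}
['PlanningError', 'tip_reach'] 19.0
side [[410.22155587193697, 0.0, 257.4828764418534], [0.0, 410.22155587193697, 185.02626212397905], [0.0, 0.0, 1.0]] [[0.903, -0.43, 0.008], [-0.326, -0.696, -0.64], [0.28, 0.575, -0.768]] [-510.4, 254.0, 1210.8]
saddle [(0.64, [299.0, 202.0])]
pawl [(0.72, [200
[... 473 characters left out ...]
1.0]] [[-0.009, -1.0, 0.014], [-0.985, 0.006, -0.174], [0.174, -0.016, -0.985]] [0.9, 601.7, 1286.8]
saddle [(0.77, [292.0, 178.0])]
pawl []
tube [(0.77, [263.0, 242.0])]
mallet [(0.56, [119.0, 215.0]), (0.42, [229.0, 188.0])]
grinder [(0.62, [360.0, 215.0])]
spray_can [(0.81, [354.0, 173.0]), (0.18, [165.0, 255.0])]
magnet_square [(0.75, [253.0, 185.0])]
coupon [(0.72, [164.0, 255.0])]
chipping_hammer [(0.82, [178.0, 156.0]), (0.42, [262.0, 242.0])]
wire_brush [(0.69, [307.0, 154.0])]
wrist [[335.1386165839505, 0.0, 257.1750523077026], [0.0, 335.1386165839505, 196.15692713388634], [0.0, 0.0, 1.0]] [[0.454, 0.891, -0.001], [0.856, -0.436, 0.28], [0.249, -0.127, -0.96]] [-524.3, -34.9, 380.1]
```

Run:
```python
import cv2
for n in ['side','top']:
    i=cv2.imread(f'pics/{n}0.png')
    if n=='side': i=i[80:330,140:420]
    else: i=i[100:290,80:400]
    s=2.5
    cv2.imwrite(f'pics/{n}0z.png',cv2.resize(i,None,fx=s,fy=s,interpolation=cv2.INTER_CUBIC))
```

```text
(no output)
```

View pics/side0z.png

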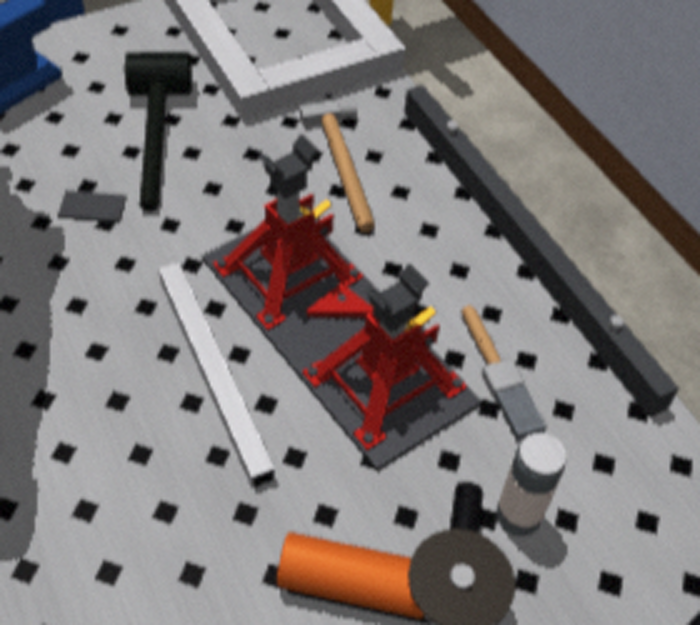

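View pics/top0z.png

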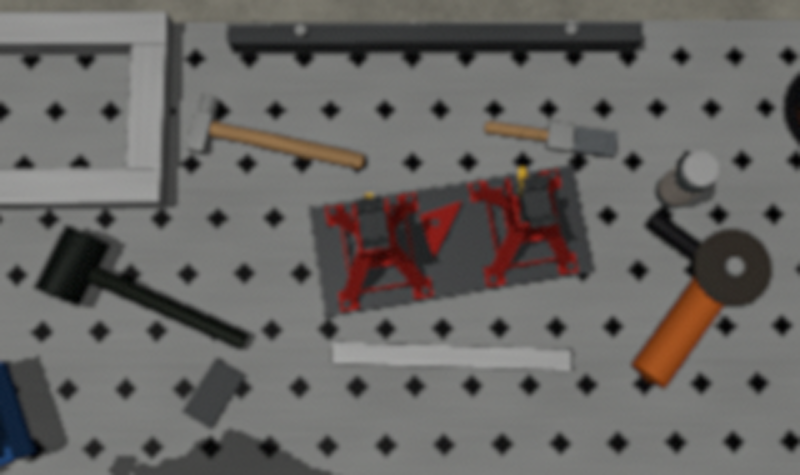

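The side view shows the lowered stand's saddle at about (299,202), with the raised mate at about (257,148). In the top view the tube lies at (263,242), left-to-right in front of the plate. Next I'll measure from depth.

```bash
cat > h.py <<'E'
import numpy as np,cv2
def cloud(c):
    z=c['range_z'].astype(float);h,w=z.shape
    u,v=np.meshgrid(np.arange(w),np.arange(h));K=c['K']
    P=np.stack([(u-K[0,2])/K[0,0]*z,(v-K[1,2])/K[1,1]*z,z],-1)
    X=(P-c['t'])@c['R']
    X[z<=0]=np.nan
    return X
def proj(c,X):
    p=(c['R']@np.asarray(X,float)+c['t']);q=c['K']@p;return q[:2]/q[2]
E
python3 - <<'E'
import numpy as np
from h import *
for n in ['side','top']:
    c=dict(np.load(n+'0.npz'));X=cloud(c)
    f=c['frame'].astype(int)
    sx=X.reshape(-1,3);ff=f.reshape(-1,3)
    z=sx[:,2]
    # table check
    roi=(sx[:,0]>250)&(sx[:,0]<750)&(np.abs(sx[:,1])<350)
    print(n,'table',np.nanmedian(z[roi&(z<12)]))
    # high points clusters
    m=roi&(z>125)
    for p,q in zip(sx[m],ff[m]): pass
    m2=m.reshape(384,512).astype(np.uint8)
    k,l,s,ce=cv2.connectedComponentsWithStats(m2)
    for i in range(1,k):
        if s[i,4]<5: continue
        P=X[l==i]; print(i,s[i],P.min(0).round(),P.max(0).round(),np.median(P,0).round())
    # tube: z 22..36, bright
    m=(z>20)&(z<38)&(sx[:,0]>280)&(sx[:,0]<480)&(sx[:,1]>-250)&(sx[:,1]<250)&(ff.min(1)>110)
    P=sx[m]; print('tube',len(P),P.mean(0).round(1),np.median(P[:,2]))
    u,S,V=np.linalg.svd(P[:,:2]-P[:,:2].mean(0),full_matrices=False);print(V[0]); t=(P[:,:2]-P[:,:2].mean(0))@V.T
    print(t.min(0),t.max(0))
E
```

```text
side table -1.0717912850431541
1 [243 134  24  40 470] [552.  36. 125.] [617.  92. 239.] [585.  56. 200.]
2 [286 186  26  34 450] [ 586. -175.  125.] [ 654. -124.  205.] [ 620. -154.  178.]
tube 878 [430.2 -52.5  28.3] 28.329517025209363
[-0.03737089 -0.99930146]
[-182.35532719  -14.93787745] [157.08473714  16.16420029]
top table -0.14070329722489716
1 [350 164   4   8  14] [ 665. -350.  127.] [ 683. -346.  152.] [ 673. -349.  137.]
2 [284 169  19  22 263] [ 587. -168.  126.] [ 655. -118.  207.] [ 621. -142.  181.]
3 [222 178  16  24 290] [553.  40. 125.] [619.  91. 241.] [588.  66. 214.]
tube 821 [431.7 -41.2  29.4] 29.476727942064944
[-0.03835545 -0.99926416]
[-169.61829252  -14.90243398] [169.09249706  15.22868898]
```

```bash
cat >> h.py <<'E'
from scipy.spatial.transform import Rotation as Ro
def yawR(deg):
    a=np.radians(deg); x=np.array([np.cos(a),np.sin(a),0]); z=np.array([0,0,-1.]); return np.stack([x,np.cross(z,x),z],1)
def delta(target,yaw,pos=None,R=None,Rt=None):
    from cell import sensors
    s=sensors.sense()
    pos=s['position'] if pos is None else np.array(pos); R=s['orientation'] if R is None else R
    Rt=yawR(yaw) if Rt is None else Rt
    rv=Ro.from_matrix(R.T@Rt).as_rotvec(); sh=R.T@(np.array(target,float)-pos)/1000
    print('turn',rv.round(4).tolist(),'shift',sh.round(4).tolist()); return rv,sh
E
python3 - <<'E'
from h import *
c=dict(np.load('wrist0.npz'));C=-c['R'].T@c['t'];print('cam',C)
from cell import sensors
s=sensors.sense();R=s['orientation'];print('cam in tool',R.T@(C-s['position']),(R.T@c['R'].T).round(3))
delta([400,200,380],99.2);delta([590,-45,400],99.2)
E
```

```text
cam [173.1455219  500.47929824 374.44418379]
cam in tool [  -0.33968568  -72.17064302 -144.61178987] [[ 1.    -0.001 -0.001]
 [ 0.001  0.96   0.28 ]
 [ 0.001 -0.28   0.96 ]]
turn [-0.0, -0.0, -0.6303] shift [-0.1656, 0.2661, -0.1502]
turn [-0.0, -0.0, -0.6303] shift [-0.298, 0.5464, -0.1702]
```

Request:
move_arm([
  [[0, 0, -0.1], [-0.01, 0.02, -0.04], 1],
  [[0, 0, -0.22], [-0.025, 0.05, -0.07], 1],
  [[0, 0, -0.35], [-0.045, 0.08, -0.1], 1],
  [[0, 0, -0.48], [-0.065, 0.115, -0.13], 1],
  [[0, 0, -0.61], [-0.085, 0.15, -0.16], 1],
])

```text
t: 1.65
position: [333.1, 323.5, 390.9]
orientation: [[-0.146, 0.989, 0.001], [0.989, 0.146, 0.0], [0.0, 0.001, -1.0]]
wrist_force: [0.1, 0.6, -0.2]
grip_width: 1.0
```

```bash
python3 -c "
from h import *
delta([590,-45,400],99.2)"
```

```text
turn [0.0006, -0.0003, -0.0142] shift [-0.402, 0.2004, -0.0091]
```

Request:
move_arm([
  [[0, 0, 0], [-0.044, 0.022, 0], 1],
  [[0, 0, 0], [-0.088, 0.044, 0], 1],
  [[0, 0, 0], [-0.132, 0.066, 0], 1],
  [[0, 0, -0.01], [-0.176, 0.088, 0], 1],
  [[0, 0, -0.014], [-0.22, 0.11, 0], 1],
])

```text
t: 2.15
position: [473.2, 120.5, 389.8]
orientation: [[-0.154, 0.988, 0.001], [0.988, 0.154, 0.0], [0.0, 0.001, -1.0]]
wrist_force: [2.0, 0.2, 1.2]
grip_width: 1.005
```

Request:
move_arm([
  [[0, 0, 0], [-0.044, 0.022, 0], 1],
  [[0, 0, 0], [-0.088, 0.044, 0], 1],
  [[0, 0, 0], [-0.132, 0.066, 0], 1],
  [[0, 0, 0], [-0.176, 0.088, 0], 1],
  [[0, 0, 0], [-0.18, 0.09, 0], 1],
])

```text
t: 2.65
position: [591.6, -46.4, 387.3]
orientation: [[-0.148, 0.989, -0.001], [0.989, 0.148, -0.002], [-0.001, -0.001, -1.0]]
wrist_force: [0.1, 0.4, -0.3]
grip_width: 1.001
```

Run:
```python
from h import *
from cell import camera,sensors,spotter
s=sensors.sense();print(s['position'],s['orientation'].round(3).tolist(),s['joint_positions'].round(2),s['qvel'].round(3))
c=camera('wrist');np.savez('w1.npz',**c)
cv2.imwrite('pics/w1.png',cv2.resize(c['frame'][:,:,::-1],None,fx=1.5,fy=1.5,interpolation=cv2.INTER_CUBIC))
```

```text
[591.592065   -46.39262068 387.3295488 ] [[-0.148, 0.989, -0.001], [0.989, 0.148, -0.002], [-0.001, -0.001, -1.0]] [-0.08  0.38  0.45  1.64 -0.   -0.23] [-0.001  0.012  0.044  0.065  0.053 -0.024]
```

View pics/w1.png

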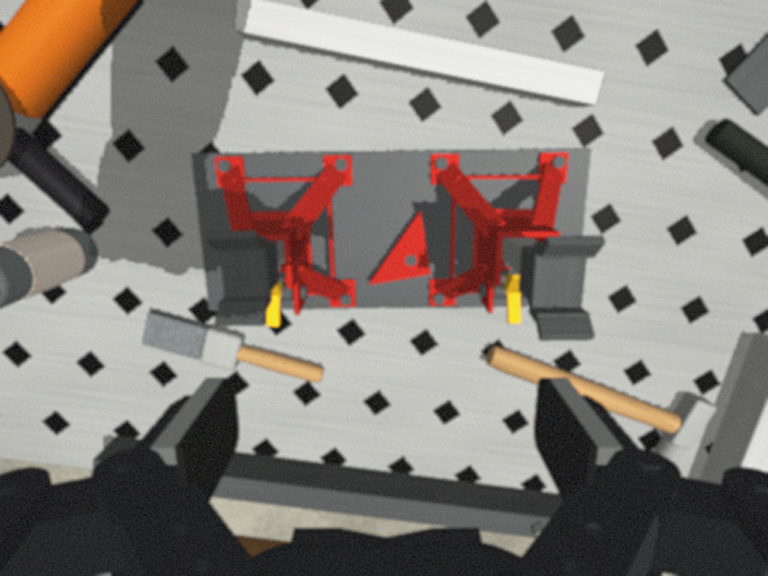

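The wrist view shows both saddles: the lowered one at left around (245,280), the mate at right around (562,285). Both pawls are on the far (+x) side. I'll fit the saddle geometry from depth.

```bash
cat > fit.py <<'E'
import sys
from h import *
def fit(c,floors,yaw0=8.5,show=True):
    X=cloud(c).reshape(-1,3)
    out=[]
    for (cx,cy,fz) in floors:
        a=np.radians(yaw0);ax=np.array([np.cos(a),np.sin(a)]);ay=np.array([-ax[1],ax[0]])
        m=(np.hypot(X[:,0]-cx,X[:,1]-cy)<60)
        P=X[m];
        top=P[(P[:,2]>fz-6)&(P[:,2]<fz+32)]
        xy=top[:,:2].astype(np.float32)
        rect=cv2.minAreaRect(xy);
        fl=P[np.abs(P[:,2]-fz)<6]
        loc=np.stack([(fl[:,:2]-[cx,cy])@ax,(fl[:,:2]-[cx,cy])@ay,fl[:,2]],1)
        core=np.abs(loc[:,0])<12
        lt=np.stack([(top[:,:2]-[cx,cy])@ax,(top[:,:2]-[cx,cy])@ay,top[:,2]],1)
        pc=np.percentile
        print('rect',rect,'n',len(top),'maxz',pc(top[:,2],99))
        print(' floor z med',np.median(loc[core,2]),'std',loc[core,2].std(),'y range',pc(loc[core,1],[1,99]))
        print(' local top x',pc(lt[:,0],[.5,99.5]),'y',pc(lt[:,1],[1,99]))
        hi=lt[:,2]>fz+14
        for s in (-1,1):
            q=lt[hi&(lt[:,0]*s>0)]
            if len(q): print('  horn',s,'x',pc(q[:,0],[1,99]),'y',pc(q[:,1],[1,99]),'z',pc(q[:,2],[1,99]))
if __name__=='__main__':
    c=dict(np.load(sys.argv[1])); fit(c,[(621,-146,180),(586,65,214)])
E
python3 fit.py w1.npz; python3 fit.py top0.npz
python3 - <<'E'
from h import *
c=dict(np.load('w1.npz'));X=cloud(c);P=X[(abs(X[:,:,2]-4)<4)&(X[:,:,0]<700)]
f=c['frame'].astype(int)
m=(f.max(2)<110)&(X[:,:,2]>-6)&(X[:,:,2]<14)&(X[:,:,0]>480)&(X[:,:,0]<700)&(X[:,:,1]>-240)&(X[:,:,1]<160)
m=cv2.morphologyEx(m.astype(np.uint8),cv2.MORPH_OPEN,np.ones((9,9)))
k,l,s,_=cv2.connectedComponentsWithStats(m);i=1+s[1:,4].argmax();print(s[i],cv2.minAreaRect(X[l==i][:,:2].astype(np.float32)))
E
```

```text
rect ((619.7823486328125, -145.00106811523438), (67.00810241699219, 34.79802322387695), 8.643472671508789) n 2150 maxz 205.26395671319113
 floor z med 180.56968888560397 std 1.0313862736049486 y range [-15.33212369  17.95738   ]
 local top x [-34.20269549  31.84531398] y [-15.47889125  18.0462771 ]
  horn -1 x [-34.2843072  -19.70361956] y [-15.88792102  17.57364302] z [194.08811652 205.82775086]
  horn 1 x [17.70667468 32.02251312] y [-15.25022504  18.13596445] z [194.08855783 205.62753591]
rect ((585.3974609375, 66.87733459472656), (65.77012634277344, 34.54909896850586), 9.285292625427246) n 2614 maxz 238.94202535464322
 floor z med 214.13100977596187 std 1.0334235852884093 y range [-14.95190515  18.1433049 ]
 local top x [-32.61505422  32.0583598 ] y [-15.15533864  18.32052925]
  horn -1 x [-33.21770113 -20.02321746] y [-15.37824458  17.885411  ] z [228.22882591 239.26868278]
  horn 1 x [19.38803947 32.14487344] y [-14.6000082   18.76809169] z [228.17970427 239.07972383]
rect ((620.7374877929688, -146.57362365722656), (65.52174377441406, 33.97019577026367), 9.72137451171875) n 218
[... 294 characters left out ...]
 x [17.88410081 32.18341011] y [-15.48718198  15.31029083] z [194.18145941 206.64795066]
rect ((586.2386474609375, 65.68142700195312), (66.13756561279297, 33.8315315246582), 9.68836498260498) n 231 maxz 238.80940791671316
 floor z med 212.45872030146032 std 2.1595828312742746 y range [-15.7550486   17.04831669]
 local top x [-32.31187598  33.22958427] y [-16.06256895  17.05504256]
  horn -1 x [-32.59720696 -19.97850929] y [-16.6235465   16.89754741] z [228.25590593 239.65469312]
  horn 1 x [20.50590035 33.36207022] y [-15.45441004  16.02633724] z [228.37968288 239.25222102]
[282 134  19  49 758] ((601.0513916015625, 8.13193130493164), (76.6900634765625, 28.171905517578125), 9.99129581451416)
```

```bash
python3 -c "
from h import *
delta([620.2,-145.8,250],99.2)"
```

```text
turn [-0.0017, 0.0001, -0.0107] shift [-0.1044, 0.0145, 0.1377]
```

Request:
move_arm([
  [[0, 0, 0], [-0.03, 0.004, 0.025], 1],
  [[0, 0, -0.005], [-0.06, 0.008, 0.05], 1],
  [[0, 0, -0.01], [-0.09, 0.012, 0.08], 1],
  [[-0.0017, 0, -0.0107], [-0.104, 0.0145, 0.115], 1],
  [[-0.0017, 0, -0.0107], [-0.1044, 0.0145, 0.138], 1],
])

```text
t: 3.2
position: [618.3, -143.1, 249.0]
orientation: [[-0.163, 0.987, -0.001], [0.987, 0.163, 0.001], [0.001, -0.001, -1.0]]
wrist_force: [-1.3, 0.3, -0.7]
grip_width: 0.998
```

```bash
cat > look.py <<'E'
import sys
from h import *
from cell import camera,sensors
n,f=sys.argv[1:3]
s=sensors.sense();print(s['position'].round(2),s['orientation'].round(4).tolist(),s['qvel'].round(3),s['wrist_force'].round(2),s['t'])
c=camera(n);np.savez(f+'.npz',**c)
im=c['frame'][:,:,::-1]
if len(sys.argv)>3:
    a,b,cc,d,sc=map(float,sys.argv[3:]);im=im[int(b):int(d),int(a):int(cc)]
else: sc=1.5
cv2.imwrite(f'pics/{f}.png',cv2.resize(im,None,fx=sc,fy=sc,interpolation=cv2.INTER_CUBIC))
E
python3 look.py wrist w2
python3 - <<'E'
from fit import *
fit(dict(np.load('w2.npz')),[(620,-146,180)],9.2)
E
```

```text
[ 618.33 -143.07  249.04] [[-0.1631, 0.9866, -0.0007], [0.9866, 0.1631, 0.0008], [0.0009, -0.0005, -1.0]] [ 0.019  0.013 -0.531 -0.544  0.017  0.004] [-1.28  0.28 -0.66] 3.2
rect ((619.9422607421875, -145.35581970214844), (67.00825500488281, 34.1241569519043), 9.096866607666016) n 5327 maxz 205.12020191438964
 floor z med 180.52859346561615 std 0.6714412221684699 y range [-16.03940807  17.34812102]
 local top x [-33.12627101  32.54687738] y [-15.93553434  17.21637901]
  horn -1 x [-33.33556079 -19.35239339] y [-15.88439705  17.21272068] z [194.28595067 205.5332223 ]
  horn 1 x [18.36896095 32.77905664] y [-15.98008849  17.1903238 ] z [194.10773181 205.23424189]
```

View pics/w2.png

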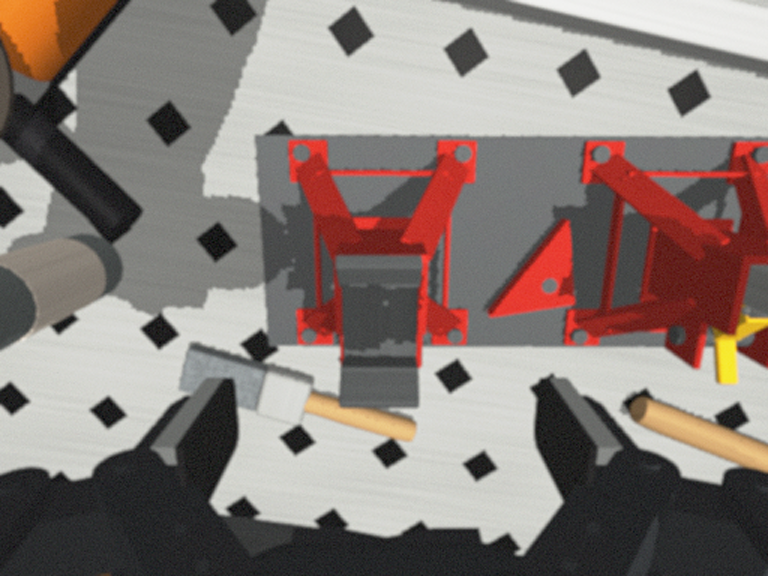

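```bash
python3 -c "
from h import *
from cell import sensors
print(sensors.sense()['qvel'].round(3),sensors.sense()['position'])
delta([620,-145.5,215],99.2)"
```

```text
[ 0.018 -0.005  0.055  0.108  0.004  0.002] [ 616.23880609 -141.75423278  245.47904697]
turn [-0.0066, -0.0038, 0.0041] shift [-0.0044, 0.0033, 0.0304]
```

Request:
move_arm([
  [[-0.005, -0.003, 0.004], [-0.004, 0.003, 0.004], 1],
  [[-0.005, -0.003, 0.004], [-0.004, 0.003, 0.012], 1],
  [[-0.005, -0.003, 0.004], [-0.004, 0.003, 0.02], 1],
  [[-0.005, -0.003, 0.004], [-0.004, 0.003, 0.02], 1],
  [[-0.005, -0.003, 0.004], [-0.004, 0.003, 0.02], 1],
])

```text
t: 3.75
position: [623.2, -145.8, 232.1]
orientation: [[-0.161, 0.987, 0.008], [0.987, 0.161, -0.002], [-0.003, 0.007, -1.0]]
wrist_force: [0.7, 0.4, 0.0]
grip_width: 1.002
```

```bash
python3 -c "
from h import *
from cell import sensors
print(sensors.sense()['qvel'].round(3),sensors.sense()['position'])
delta([620,-145.5,168],99.2)"
```

```text
[-0.002 -0.001  0.008  0.001 -0.001 -0.   ] [ 623.15650667 -145.81858442  232.10127224]
turn [0.0074, 0.0032, 0.0008] shift [0.001, -0.0035, 0.0641]
```

Request:
move_arm([
  [[0.007, 0.003, 0.001], [0.001, -0.0035, 0.005], 1],
  [[0.007, 0.003, 0.001], [0.001, -0.0035, 0.015], 1],
  [[0.007, 0.003, 0.001], [0.001, -0.0035, 0.03], 1],
  [[0.007, 0.003, 0.001], [0.001, -0.0035, 0.03], 1],
  [[0.007, 0.003, 0.001], [0.001, -0.0035, 0.03], 1],
])

```text
t: 4.25
position: [619.1, -145.7, 200.9]
orientation: [[-0.159, 0.987, -0.002], [0.987, 0.159, 0.0], [0.001, -0.002, -1.0]]
wrist_force: [-0.1, -0.1, 0.4]
grip_width: 0.997
```

```bash
python3 look.py wrist w3;python3 - <<'E'
from fit import *
from cell import sensors
print(sensors.sense()['qvel'].round(3),sensors.sense()['position'])
fit(dict(np.load('w3.npz')),[(620,-145,180)],9.2)
delta([620,-145.5,168],99.2)
E
```

```text
[ 619.08 -145.71  200.91] [[-0.1591, 0.9873, -0.0017], [0.9873, 0.1591, 0.0003], [0.0006, -0.0016, -1.0]] [-0.001 -0.013  0.025  0.003 -0.001  0.003] [-0.13 -0.13  0.43] 4.25
[ 0.002 -0.008  0.015  0.001  0.003  0.001] [ 619.59319456 -145.81242231  201.57736947]
rect ((619.997802734375, -145.3349609375), (67.08460998535156, 34.19732666015625), 8.995750427246094) n 8473 maxz 205.09410014267755
 floor z med 180.5198749141318 std 0.6544806683763903 y range [-16.8682562   16.23880598]
 local top x [-33.25906934  32.17973522] y [-16.8717445   16.16241442]
  horn -1 x [-33.40454133 -19.90338229] y [-16.80535449  16.13886879] z [194.15633614 205.36591902]
  horn 1 x [18.50906799 32.43302973] y [-16.92455552  16.14872084] z [194.12921385 205.2305893 ]
turn [-0.0003, -0.0, -0.0007] shift [0.0002, 0.0005, 0.0336]
```

View pics/w3.png

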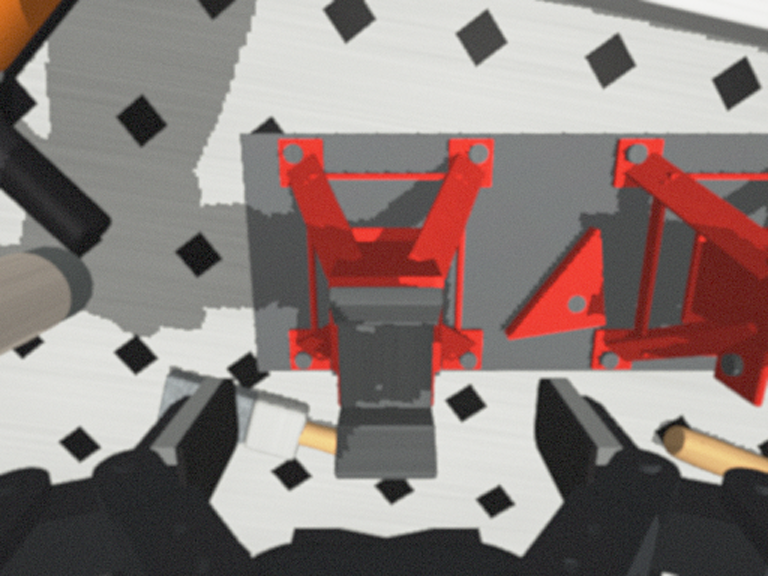

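Saddle is centred between the fingers (column ~387 for both). Descending.

Request:
move_arm([
  [[0, 0, 0], [0, 0.0003, 0.012], 1],
  [[0, 0, 0], [0, 0.0003, 0.024], 1],
  [[0, 0, 0], [0, 0.0003, 0.034], 1],
  [[0, 0, 0], [0, 0.0003, 0.034], 1],
  [[0, 0, 0], [0, 0.0003, 0.034], 1],
])

```text
t: 4.8
position: [619.5, -145.6, 166.9]
orientation: [[-0.159, 0.987, -0.001], [0.987, 0.159, 0.0], [0.0, -0.001, -1.0]]
wrist_force: [1.2, -0.7, 0.9]
grip_width: 0.997
```

Request:
move_arm([
  [[0, 0, 0], [0, 0, 0], 0.7],
  [[0, 0, 0], [0, 0, 0], 0.55],
  [[0, 0, 0], [0, 0, 0], 0.5],
  [[0, 0, 0], [0, 0, 0], 0.45],
  [[0, 0, 0], [0, 0, 0], 0.42],
])

```text
t: 5.3
position: [619.9, -145.8, 167.7]
orientation: [[-0.159, 0.987, 0.0], [0.987, 0.159, -0.0], [-0.0, 0.0, -1.0]]
wrist_force: [-0.5, -0.7, -0.9]
grip_width: 0.421
```

Request:
move_arm([
  [[0, 0, 0], [0, 0, 0], 0.4],
  [[0, 0, 0], [0, 0, 0], 0.35],
  [[0, 0, 0], [0, 0, 0], 0.2],
  [[0, 0, 0], [0, 0, 0], 0],
  [[0, 0, 0], [0, 0, 0], 0],
])

```text
t: 5.8
position: [619.9, -145.8, 167.9]
orientation: [[-0.159, 0.987, 0.0], [0.987, 0.159, -0.0], [-0.0, 0.0, -1.0]]
wrist_force: [-1.3, 0.1, 5.2]
grip_width: 0.378
```

```bash
python3 look.py side s1 240 100 380 260 4;python3 - <<'E'
from h import *
from cell import sensors
s=sensors.sense();print(s['position'],s['wrist_force'],s['wrist_torque'],s['grip_width'])
E
```

```text
[ 619.89 -145.8   167.92] [[-0.1592, 0.9872, 0.0001], [0.9872, 0.1592, -0.0003], [-0.0003, 0.0001, -1.0]] [ 0.002  0.    -0.001 -0.    -0.001  0.002] [-1.29  0.09  5.21] 5.8
[ 619.91654086 -145.80787044  167.91866999] [-1.65161455 -0.23192562  5.45378753] [ 0.01653201  0.28628403 -0.04323728] 0.37711653453709726
```

View pics/s1.png

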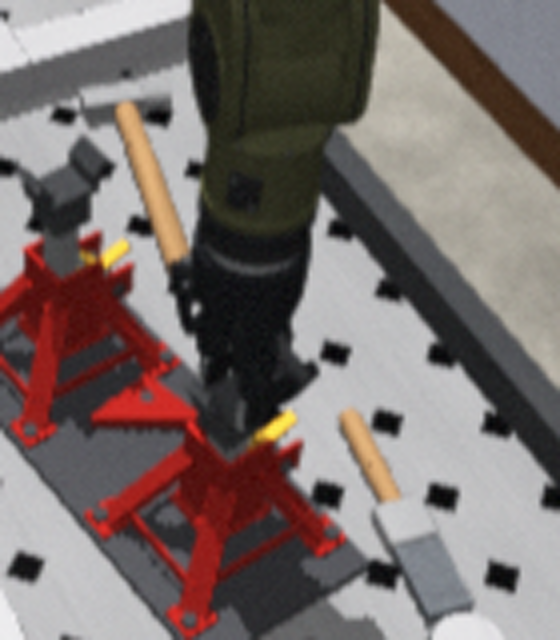

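Request:
move_arm([
  [[0, 0, 0], [0, 0, -0.004], 0],
  [[0, 0, 0], [0, 0, -0.009], 0],
  [[0, 0, 0], [0, 0, -0.015], 0],
  [[0, 0, 0], [0, 0, -0.021], 0],
  [[0, 0, 0], [0, 0, -0.026], 0],
])

```text
t: 6.35
position: [619.9, -145.8, 193.6]
orientation: [[-0.159, 0.987, -0.001], [0.987, 0.159, -0.0], [0.0, -0.001, -1.0]]
wrist_force: [3.4, -0.7, -7.6]
grip_width: 0.377
```

Request:
move_arm([
  [[0, 0, 0], [0, 0, -0.006], 0],
  [[0, 0, 0], [0, 0, -0.012], 0],
  [[0, 0, 0], [0, 0, -0.018], 0],
  [[0, 0, 0], [0, 0, -0.022], 0],
  [[0, 0, 0], [0, 0, -0.023], 0],
])

```text
t: 6.85
position: [619.9, -145.8, 217.2]
orientation: [[-0.159, 0.987, 0.0], [0.987, 0.159, -0.0], [-0.0, 0.0, -1.0]]
wrist_force: [2.5, -1.4, -8.2]
grip_width: 0.378
```

Request:
move_arm([
  [[0, 0, 0], [0, 0, 0], 0],
  [[0, 0, 0], [0, 0, 0], 0],
  [[0, 0, 0], [0, 0, 0], 0],
  [[0, 0, 0], [0, 0, 0], 0],
  [[0, 0, 0], [0, 0, 0], 0],
])

```text
t: 7.35
position: [619.8, -145.8, 216.5]
orientation: [[-0.159, 0.987, -0.0], [0.987, 0.159, -0.0], [-0.0, -0.0, -1.0]]
wrist_force: [3.1, -1.2, -5.7]
grip_width: 0.378
```

Request:
move_arm([
  [[0, 0, 0], [0, 0, 0.0006], 0],
  [[0, 0, 0], [0, 0, 0.0012], 0],
  [[0, 0, 0], [0, 0, 0.0018], 0],
  [[0, 0, 0], [0, 0, 0.0024], 0],
  [[0, 0, 0], [0, 0, 0.003], 0],
])

```text
t: 7.85
position: [619.9, -145.8, 213.4]
orientation: [[-0.159, 0.987, -0.0], [0.987, 0.159, -0.0], [-0.0, -0.0, -1.0]]
wrist_force: [2.5, -2.1, -5.1]
grip_width: 0.376
```

Request:
move_arm([
  [[0, 0, 0], [0, 0, 0.0003], 0],
  [[0, 0, 0], [0, 0, 0.0006], 0],
  [[0, 0, 0], [0, 0, 0.0008], 0],
  [[0, 0, 0], [0, 0, 0.001], 0],
  [[0, 0, 0], [0, 0, 0.0012], 0],
])

```text
t: 8.35
position: [619.9, -145.8, 212.3]
orientation: [[-0.159, 0.987, -0.0], [0.987, 0.159, -0.0], [-0.0, -0.0, -1.0]]
wrist_force: [1.3, -1.7, -5.3]
grip_width: 0.374
```

Request:
move_arm([
  [[0, 0, 0], [0, 0, 0.0003], 0],
  [[0, 0, 0], [0, 0, 0.0006], 0],
  [[0, 0, 0], [0, 0, 0.0008], 0],
  [[0, 0, 0], [0, 0, 0.001], 0],
  [[0, 0, 0], [0, 0, 0.001], 0],
])

```text
t: 8.85
position: [619.9, -145.8, 211.2]
orientation: [[-0.159, 0.987, -0.0], [0.987, 0.159, -0.0], [-0.0, -0.0, -1.0]]
wrist_force: [2.7, -2.3, -5.2]
grip_width: 0.381
```

Request:
move_arm([
  [[0, 0, 0], [0, 0, 0.0003], 0],
  [[0, 0, 0], [0, 0, 0.0006], 0],
  [[0, 0, 0], [0, 0, 0.0008], 0],
  [[0, 0, 0], [0, 0, 0.001], 0],
  [[0, 0, 0], [0, 0, 0.001], 0],
])

```text
t: 9.35
position: [619.9, -145.8, 210.2]
orientation: [[-0.159, 0.987, -0.0], [0.987, 0.159, -0.0], [-0.0, -0.0, -1.0]]
wrist_force: [2.5, -2.9, -5.7]
grip_width: 0.377
```

Request:
move_arm([
  [[0, 0, 0], [0, 0, 0.0003], 0],
  [[0, 0, 0], [0, 0, 0.0006], 0],
  [[0, 0, 0], [0, 0, 0.0008], 0],
  [[0, 0, 0], [0, 0, 0.001], 0],
  [[0, 0, 0], [0, 0, 0.001], 0],
])

```text
t: 9.85
position: [619.9, -145.8, 209.2]
orientation: [[-0.159, 0.987, -0.0], [0.987, 0.159, -0.0], [-0.0, -0.0, -1.0]]
wrist_force: [2.2, -3.1, -5.2]
grip_width: 0.378
```

Request:
move_arm([
  [[0, 0, 0], [0, 0, 0.0003], 0],
  [[0, 0, 0], [0, 0, 0.0006], 0],
  [[0, 0, 0], [0, 0, 0.0008], 0],
  [[0, 0, 0], [0, 0, 0.001], 0],
  [[0, 0, 0], [0, 0, 0.001], 0],
])

```text
t: 10.35
position: [619.9, -145.8, 208.2]
orientation: [[-0.159, 0.987, -0.0], [0.987, 0.159, -0.0], [-0.0, -0.0, -1.0]]
wrist_force: [2.5, -3.5, -5.5]
grip_width: 0.376
```

Request:
move_arm([
  [[0, 0, 0], [0, 0, 0.0003], 0],
  [[0, 0, 0], [0, 0, 0.0006], 0],
  [[0, 0, 0], [0, 0, 0.0008], 0],
  [[0, 0, 0], [0, 0, 0.001], 0],
  [[0, 0, 0], [0, 0, 0.001], 0],
])

```text
t: 10.85
position: [619.9, -145.8, 207.2]
orientation: [[-0.159, 0.987, -0.0], [0.987, 0.159, -0.0], [-0.0, -0.0, -1.0]]
wrist_force: [3.1, -3.3, -5.7]
grip_width: 0.375
```

Request:
move_arm([
  [[0, 0, 0], [0, 0, 0.0003], 0],
  [[0, 0, 0], [0, 0, 0.0006], 0],
  [[0, 0, 0], [0, 0, 0.0008], 0],
  [[0, 0, 0], [0, 0, 0.001], 0],
  [[0, 0, 0], [0, 0, 0.001], 0],
])

```text
t: 11.35
position: [619.9, -145.8, 206.3]
orientation: [[-0.159, 0.987, -0.0], [0.987, 0.159, -0.0], [-0.0, -0.0, -1.0]]
wrist_force: [1.9, -2.9, -5.4]
grip_width: 0.375
```

Request:
move_arm([
  [[0, 0, 0], [0, 0, 0.0003], 0],
  [[0, 0, 0], [0, 0, 0.0006], 0],
  [[0, 0, 0], [0, 0, 0.0008], 0],
  [[0, 0, 0], [0, 0, 0.001], 0],
  [[0, 0, 0], [0, 0, 0.001], 0],
])

```text
t: 11.85
position: [619.9, -145.7, 205.3]
orientation: [[-0.159, 0.987, -0.0], [0.987, 0.159, -0.0], [-0.0, -0.0, -1.0]]
wrist_force: [2.6, -3.6, -6.1]
grip_width: 0.381
```

Request:
move_arm([
  [[0, 0, 0], [0, 0, 0.0003], 0],
  [[0, 0, 0], [0, 0, 0.0006], 0],
  [[0, 0, 0], [0, 0, 0.0008], 0],
  [[0, 0, 0], [0, 0, 0.001], 0],
  [[0, 0, 0], [0, 0, 0.001], 0],
])

```text
t: 12.35
position: [619.9, -145.8, 204.2]
orientation: [[-0.159, 0.987, -0.0], [0.987, 0.159, -0.0], [-0.0, -0.0, -1.0]]
wrist_force: [2.6, -3.9, -5.5]
grip_width: 0.377
```

Request:
move_arm([
  [[0, 0, 0], [0, 0, 0.0003], 0],
  [[0, 0, 0], [0, 0, 0.0006], 0],
  [[0, 0, 0], [0, 0, 0.0008], 0],
  [[0, 0, 0], [0, 0, 0.001], 0],
  [[0, 0, 0], [0, 0, 0.001], 0],
])

```text
t: 12.85
position: [619.9, -145.8, 203.2]
orientation: [[-0.159, 0.987, -0.0], [0.987, 0.159, -0.0], [-0.0, -0.0, -1.0]]
wrist_force: [1.9, -4.3, -5.7]
grip_width: 0.374
```

Request:
move_arm([
  [[0, 0, 0], [0, 0, 0.0003], 0],
  [[0, 0, 0], [0, 0, 0.0006], 0],
  [[0, 0, 0], [0, 0, 0.0008], 0],
  [[0, 0, 0], [0, 0, 0.001], 0],
  [[0, 0, 0], [0, 0, 0.001], 0],
])

```text
t: 13.35
position: [619.9, -145.8, 202.3]
orientation: [[-0.159, 0.987, -0.0], [0.987, 0.159, -0.0], [-0.0, -0.0, -1.0]]
wrist_force: [2.0, -3.8, -6.5]
grip_width: 0.375
```

Request:
move_arm([
  [[0, 0, 0], [0, 0, 0.0003], 0],
  [[0, 0, 0], [0, 0, 0.0006], 0],
  [[0, 0, 0], [0, 0, 0.0008], 0],
  [[0, 0, 0], [0, 0, 0.001], 0],
  [[0, 0, 0], [0, 0, 0.001], 0],
])

```text
t: 13.85
position: [619.9, -145.7, 201.3]
orientation: [[-0.159, 0.987, -0.0], [0.987, 0.159, -0.0], [-0.0, -0.0, -1.0]]
wrist_force: [3.6, -4.0, -5.3]
grip_width: 0.377
```

Request:
move_arm([
  [[0, 0, 0], [0, 0, 0.0003], 0],
  [[0, 0, 0], [0, 0, 0.0006], 0],
  [[0, 0, 0], [0, 0, 0.0008], 0],
  [[0, 0, 0], [0, 0, 0.001], 0],
  [[0, 0, 0], [0, 0, 0.001], 0],
])

```text
t: 14.35
position: [619.9, -145.7, 200.3]
orientation: [[-0.159, 0.987, -0.0], [0.987, 0.159, -0.0], [-0.0, -0.0, -1.0]]
wrist_force: [2.0, -3.9, -5.5]
grip_width: 0.376
```

Request:
move_arm([
  [[0, 0, 0], [0, 0, 0.0003], 0],
  [[0, 0, 0], [0, 0, 0.0006], 0],
  [[0, 0, 0], [0, 0, 0.0008], 0],
  [[0, 0, 0], [0, 0, 0.001], 0],
  [[0, 0, 0], [0, 0, 0.001], 0],
])

```text
t: 14.85
position: [619.9, -145.7, 199.2]
orientation: [[-0.159, 0.987, -0.0], [0.987, 0.159, -0.0], [-0.0, -0.0, -1.0]]
wrist_force: [3.0, -5.2, -5.7]
grip_width: 0.377
```

Request:
move_arm([
  [[0, 0, 0], [0, 0, 0.0003], 0],
  [[0, 0, 0], [0, 0, 0.0006], 0],
  [[0, 0, 0], [0, 0, 0.0008], 0],
  [[0, 0, 0], [0, 0, 0.001], 0],
  [[0, 0, 0], [0, 0, 0.001], 0],
])

```text
t: 15.35
position: [619.8, -145.7, 198.2]
orientation: [[-0.159, 0.987, -0.0], [0.987, 0.159, -0.0], [-0.0, -0.0, -1.0]]
wrist_force: [2.7, -4.7, -5.5]
grip_width: 0.378
```

Request:
move_arm([
  [[0, 0, 0], [0, 0, 0.0003], 0],
  [[0, 0, 0], [0, 0, 0.0006], 0],
  [[0, 0, 0], [0, 0, 0.0008], 0],
  [[0, 0, 0], [0, 0, 0.001], 0],
  [[0, 0, 0], [0, 0, 0.001], 0],
])

```text
t: 15.85
position: [619.9, -145.8, 197.2]
orientation: [[-0.159, 0.987, -0.0], [0.987, 0.159, -0.0], [-0.0, -0.0, -1.0]]
wrist_force: [2.0, -5.3, -4.8]
grip_width: 0.376
```

Request:
move_arm([
  [[0, 0, 0], [0, 0, 0.0003], 0],
  [[0, 0, 0], [0, 0, 0.0006], 0],
  [[0, 0, 0], [0, 0, 0.0008], 0],
  [[0, 0, 0], [0, 0, 0.001], 0],
  [[0, 0, 0], [0, 0, 0.001], 0],
])

```text
t: 16.35
position: [619.9, -145.7, 196.2]
orientation: [[-0.159, 0.987, -0.0], [0.987, 0.159, -0.0], [-0.0, -0.0, -1.0]]
wrist_force: [2.1, -3.8, -4.6]
grip_width: 0.375
```

Request:
move_arm([
  [[0, 0, 0], [0, 0, 0.0003], 0],
  [[0, 0, 0], [0, 0, 0.0006], 0],
  [[0, 0, 0], [0, 0, 0.0008], 0],
  [[0, 0, 0], [0, 0, 0.001], 0],
  [[0, 0, 0], [0, 0, 0.001], 0],
])

```text
t: 16.85
position: [619.9, -145.8, 195.3]
orientation: [[-0.159, 0.987, -0.0], [0.987, 0.159, -0.0], [-0.0, -0.0, -1.0]]
wrist_force: [2.1, -3.9, -4.7]
grip_width: 0.379
```

Request:
move_arm([
  [[0, 0, 0], [0, 0, 0.0003], 0],
  [[0, 0, 0], [0, 0, 0.0006], 0],
  [[0, 0, 0], [0, 0, 0.0008], 0],
  [[0, 0, 0], [0, 0, 0.001], 0],
  [[0, 0, 0], [0, 0, 0.001], 0],
])

```text
t: 17.35
position: [619.9, -145.8, 194.3]
orientation: [[-0.159, 0.987, -0.0], [0.987, 0.159, -0.0], [-0.0, -0.0, -1.0]]
wrist_force: [1.6, -4.1, -5.4]
grip_width: 0.376
```

Request:
move_arm([
  [[0, 0, 0], [0, 0, 0.0003], 0],
  [[0, 0, 0], [0, 0, 0.0006], 0],
  [[0, 0, 0], [0, 0, 0.0008], 0],
  [[0, 0, 0], [0, 0, 0.001], 0],
  [[0, 0, 0], [0, 0, 0.001], 0],
])

```text
t: 17.85
position: [619.9, -145.8, 193.2]
orientation: [[-0.159, 0.987, -0.0], [0.987, 0.159, -0.0], [0.0, -0.0, -1.0]]
wrist_force: [2.4, -3.9, -5.7]
grip_width: 0.377
```

Request:
move_arm([
  [[0, 0, 0], [0, 0, 0.0003], 0],
  [[0, 0, 0], [0, 0, 0.0006], 0],
  [[0, 0, 0], [0, 0, 0.0008], 0],
  [[0, 0, 0], [0, 0, 0.001], 0],
  [[0, 0, 0], [0, 0, 0.001], 0],
])

```text
t: 18.35
position: [619.9, -145.7, 192.2]
orientation: [[-0.159, 0.987, -0.0], [0.987, 0.159, -0.0], [-0.0, -0.0, -1.0]]
wrist_force: [2.3, -4.9, -5.3]
grip_width: 0.377
```

```bash
python3 look.py side s2 240 100 380 260 4;python3 look.py wrist w4
python3 - <<'E'
from fit import *
fit(dict(np.load('w4.npz')),[(620,-145,205)],9.2)
E
```

```text
[ 619.86 -145.74  192.21] [[-0.1592, 0.9872, -0.0004], [0.9872, 0.1592, -0.0001], [-0.0, -0.0004, -1.0]] [ 0.     0.    -0.001 -0.002  0.001  0.001] [ 2.26 -4.92 -5.32] 18.35
[ 619.87 -145.72  192.23] [[-0.1592, 0.9872, -0.0003], [0.9872, 0.1592, -0.0], [0.0, -0.0003, -1.0]] [ 0.001  0.002 -0.     0.003  0.    -0.001] [ 1.99 -4.08 -4.87] 18.4
rect ((616.32421875, -145.86439514160156), (61.49357604980469, 66.78288269042969), 63.298683166503906) n 15255 maxz 235.5697996598039
 floor z med 204.8309769843844 std 1.2404178508573238 y range [-27.68483128  27.10946783]
 local top x [-33.38433531  25.76614035] y [-27.93154204  27.33358498]
  horn -1 x [-33.53057885  -0.79560091] y [-28.74280717  28.05817184] z [219.24520972 236.59416378]
  horn 1 x [ 0.54675789 26.35476213] y [-18.06480905  17.40064262] z [219.09216933 235.56709844]
```

View pics/s2.png

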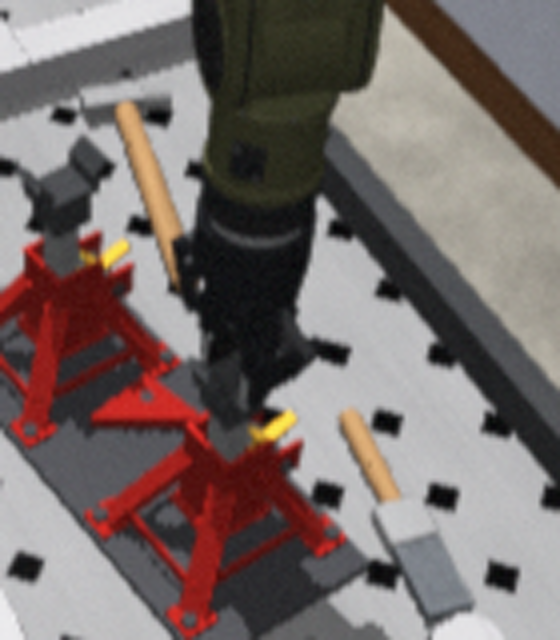

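View pics/w4.png

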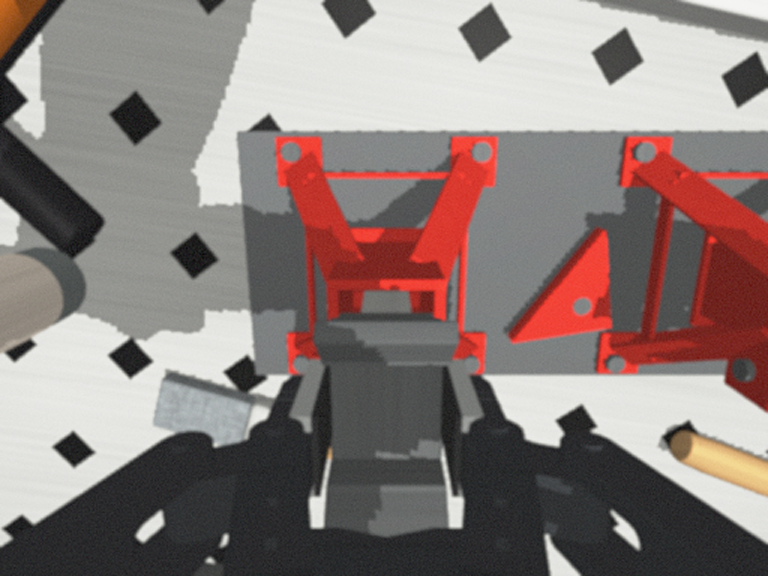

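Request:
move_arm([
  [[0, 0, 0], [0, 0, 0.0003], 0],
  [[0, 0, 0], [0, 0, 0.0006], 0],
  [[0, 0, 0], [0, 0, 0.0008], 0],
  [[0, 0, 0], [0, 0, 0.001], 0],
  [[0, 0, 0], [0, 0, 0.001], 0],
])

```text
t: 18.95
position: [619.9, -145.8, 191.9]
orientation: [[-0.159, 0.987, 0.0], [0.987, 0.159, -0.0], [-0.0, 0.0, -1.0]]
wrist_force: [0.6, -4.5, 1.6]
grip_width: 0.377
```

Request:
move_arm([
  [[0, 0, 0], [0, 0, 0.0003], 0],
  [[0, 0, 0], [0, 0, 0.0006], 0],
  [[0, 0, 0], [0, 0, 0.0008], 0],
  [[0, 0, 0], [0, 0, 0.001], 0],
  [[0, 0, 0], [0, 0, 0.001], 0],
])

```text
t: 19.45
position: [619.9, -145.8, 191.7]
orientation: [[-0.159, 0.987, 0.001], [0.987, 0.159, -0.0], [-0.001, 0.001, -1.0]]
wrist_force: [-0.6, -3.8, 6.3]
grip_width: 0.378
```

Contact: the height has stopped at +24 mm and the force rose through zero to about +6 N, so the pawl is carrying the post. I'll ease off the excess before releasing.

Request:
move_arm([
  [[0, 0, 0], [0, 0, -0.0004], 0],
  [[0, 0, 0], [0, 0, -0.0008], 0],
  [[0, 0, 0], [0, 0, -0.0008], 0],
  [[0, 0, 0], [0, 0, -0.0008], 0],
  [[0, 0, 0], [0, 0, -0.0008], 0],
])

```text
t: 19.95
position: [619.9, -145.8, 191.7]
orientation: [[-0.159, 0.987, 0.0], [0.987, 0.159, -0.0], [-0.0, 0.0, -1.0]]
wrist_force: [-1.7, -4.2, 5.0]
grip_width: 0.379
```

Request:
move_arm([
  [[0, 0, 0], [0, 0, -0.0004], 0],
  [[0, 0, 0], [0, 0, -0.0005], 0],
  [[0, 0, 0], [0, 0, -0.0005], 0],
  [[0, 0, 0], [0, 0, -0.0005], 0],
  [[0, 0, 0], [0, 0, -0.0005], 0],
])

```text
t: 20.45
position: [619.9, -145.8, 191.7]
orientation: [[-0.159, 0.987, -0.0], [0.987, 0.159, -0.0], [-0.0, -0.0, -1.0]]
wrist_force: [-1.0, -4.0, 5.8]
grip_width: 0.381
```

Request:
move_arm([
  [[0, 0, 0], [0, 0, -0.0003], 0],
  [[0, 0, 0], [0, 0, -0.0004], 0],
  [[0, 0, 0], [0, 0, -0.0004], 0],
  [[0, 0, 0], [0, 0, -0.0004], 0],
  [[0, 0, 0], [0, 0, -0.0004], 0],
])

```text
t: 20.95
position: [619.9, -145.8, 191.8]
orientation: [[-0.159, 0.987, -0.0], [0.987, 0.159, -0.0], [-0.0, -0.0, -1.0]]
wrist_force: [0.1, -4.9, 1.1]
grip_width: 0.378
```

The wrist now reads only +1 N and the pawl carries the weight. Releasing.

Request:
move_arm([
  [[0, 0, 0], [0, 0, 0], 0.4],
  [[0, 0, 0], [0, 0, 0], 0.5],
  [[0, 0, 0], [0, 0, 0], 0.65],
  [[0, 0, 0], [0, 0, 0], 0.8],
  [[0, 0, 0], [0, 0, 0], 0.9],
])

```text
t: 21.45
position: [619.7, -145.1, 191.8]
orientation: [[-0.16, 0.987, -0.001], [0.987, 0.16, 0.001], [0.001, -0.001, -1.0]]
wrist_force: [0.4, -0.1, 0.0]
grip_width: 0.899
```

Request:
move_arm([
  [[0, 0, 0], [0, 0, -0.005], 0.9],
  [[0, 0, 0], [0, 0, -0.02], 0.9],
  [[0, 0, 0], [0, 0, -0.045], 0.95],
  [[0, 0, 0], [0, 0, -0.08], 1],
  [[0, 0, 0], [0, 0, -0.12], 1],
])

```text
t: 21.95
position: [619.1, -145.4, 312.6]
orientation: [[-0.159, 0.987, -0.002], [0.987, 0.159, 0.001], [0.001, -0.002, -1.0]]
wrist_force: [0.6, 0.3, 0.0]
grip_width: 1.001
```

```bash
python3 look.py wrist w5
python3 - <<'E'
from fit import *
fit(dict(np.load('w5.npz')),[(620,-145,204.5)],9.2)
delta([585,-70,400],99.2)
E
```

```text
[ 619.14 -145.41  312.61] [[-0.1593, 0.9872, -0.0022], [0.9872, 0.1593, 0.0008], [0.0011, -0.0021, -1.0]] [ 1.000e-03  8.000e-03  1.082e+00  1.040e+00  0.000e+00 -1.000e-03] [0.62 0.34 0.01] 21.95
rect ((619.7246704101562, -145.36032104492188), (65.58609008789062, 34.075645446777344), 9.129412651062012) n 3850 maxz 229.0985030636949
 floor z med 204.4380140951995 std 0.7253159548498364 y range [-16.71415713  16.45989653]
 local top x [-32.91120853  32.00948568] y [-16.82696068  16.30465553]
  horn -1 x [-32.99417984 -20.6762365 ] y [-16.69787221  16.18687049] z [218.77487643 229.48842002]
  horn 1 x [18.86597686 32.18495655] y [-16.78937033  16.2591979 ] z [218.60092235 229.31631347]
turn [0.0096, 0.0037, -0.0006] shift [0.0806, -0.0234, -0.0797]
```

View pics/w5.png

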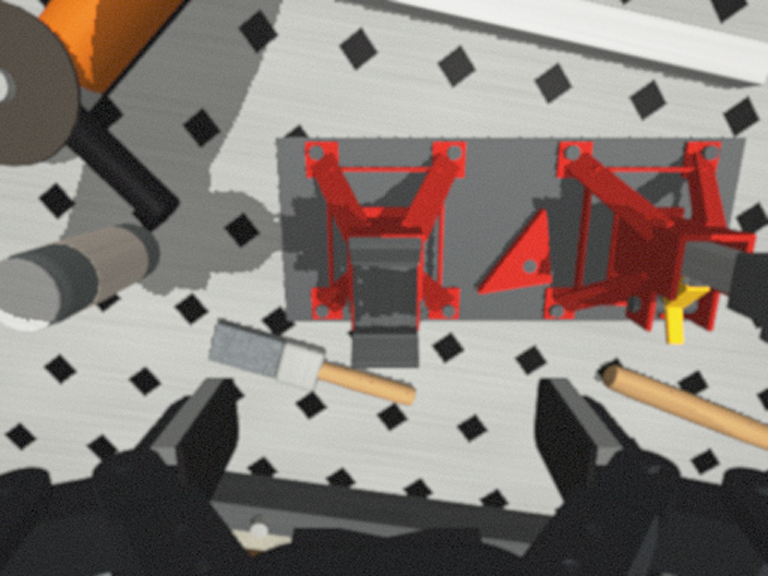

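```bash
python3 -c "
from h import *
delta([432,-42,250],-2.2)"
```

```text
turn [0.0102, -0.0058, 1.7691] shift [0.1332, -0.1714, 0.0687]
```

Request:
move_arm([
  [[0, 0, 0.14], [0.02, -0.03, 0], 1],
  [[0, 0, 0.28], [0.04, -0.06, 0], 1],
  [[0, 0, 0.42], [0.06, -0.09, 0], 1],
  [[0, 0, 0.56], [0.08, -0.115, 0.01], 1],
  [[0, 0, 0.7], [0.1, -0.14, 0.02], 1],
])

```text
t: 22.5
position: [464.8, -68.7, 292.5]
orientation: [[0.519, 0.855, 0.002], [0.855, -0.519, 0.0], [0.001, 0.001, -1.0]]
wrist_force: [-0.8, 0.7, 0.9]
grip_width: 1.0
```

```bash
python3 -c "
from h import *
delta([432,-42,250],-2.2)"
```

```text
turn [0.0008, -0.0017, 1.0631] shift [0.0057, -0.0419, 0.0424]
```

Request:
move_arm([
  [[0, 0, 0.14], [0.001, -0.01, 0.01], 1],
  [[0, 0, 0.28], [0.002, -0.02, 0.02], 1],
  [[0, 0, 0.42], [0.004, -0.03, 0.03], 1],
  [[0, 0, 0.56], [0.005, -0.042, 0.042], 1],
  [[0, 0, 0.7], [0.0057, -0.042, 0.0424], 1],
])

```text
t: 23.0
position: [430.3, -41.9, 248.6]
orientation: [[0.947, 0.32, -0.003], [0.32, -0.947, 0.001], [-0.003, -0.002, -1.0]]
wrist_force: [0.3, -0.1, -1.7]
grip_width: 0.998
```

Request:
move_arm([
  [[0, 0, 0.14], [0, 0, 0], 1],
  [[0, 0, 0.28], [0, 0, 0], 1],
  [[0, 0, 0.36], [0, 0, 0], 1],
  [[0, 0, 0.363], [0, 0, 0], 1],
  [[0, 0, 0.363], [0, 0, 0], 1],
])

```text
t: 23.5
position: [432.7, -42.7, 249.9]
orientation: [[1.0, -0.031, 0.0], [-0.031, -1.0, 0.0], [0.0, -0.0, -1.0]]
wrist_force: [0.2, -0.5, -0.0]
grip_width: 1.0
```

```bash
cat > tube.py <<'E'
import sys
from h import *
c=dict(np.load(sys.argv[1]));X=cloud(c);f=c['frame'].astype(int)
z=X[:,:,2]
m=(z>20)&(z<38)&(abs(X[:,:,0]-432)<40)&(abs(X[:,:,1]+42)<190)&(f.min(2)>110)
k,l,s,_=cv2.connectedComponentsWithStats(m.astype(np.uint8));i=1+s[1:,4].argmax()
P=X[l==i];print(len(P),np.median(P[:,2]),cv2.minAreaRect(P[:,:2].astype(np.float32)))
q=P[abs(P[:,1]-P[:,1].mean())<150]; 
# per y-bin mid x
b=np.arange(P[:,1].min(),P[:,1].max(),20);xs=[];ys=[]
for a in b:
    w=P[(P[:,1]>=a)&(P[:,1]<a+20)]
    if len(w)>20: lo,hi=np.percentile(w[:,0],[1,99]);xs.append((lo+hi)/2);ys.append(a+10)
p=np.polyfit(ys,xs,1);print('x=',p,'yaw of tool x deg',-np.degrees(np.arctan(p[0])),'y',P[:,1].min(),P[:,1].max(),'x at -42',np.polyval(p,-42))
E
python3 look.py wrist w6; python3 tube.py w6.npz; python3 tube.py top0.npz; python3 -c "
from h import *
delta([432,-42,80],-2.2)"
```

```text
[432.72 -42.75 249.9 ] [[0.9995, -0.0306, 0.0003], [-0.0306, -0.9995, 0.0001], [0.0003, -0.0001, -1.0]] [-0.001  0.003  0.001 -0.001  0.001  0.002] [ 0.16 -0.47 -0.03] 23.5
8108 30.626719013717377 ((430.8558654785156, -44.13163757324219), (328.60748291015625, 30.047380447387695), 87.69770812988281)
x= [4.02799881e-02 4.32574936e+02] yaw of tool x deg -2.3066263749838463 y -208.6707077569454 120.41813369699308 x at -42 430.88317653608215
821 29.476727942064944 ((431.8634948730469, -40.92584228515625), (338.7113342285156, 30.116931915283203), 87.79712677001953)
x= [3.70510137e-02 4.33333030e+02] yaw of tool x deg -2.1218961059025863 y -210.34468587499242 127.93514855258842 x at -42 431.7768875974808
turn [-0.0001, -0.0001, 0.0076] shift [-0.0007, -0.0007, 0.1698]
```

View pics/w6.png

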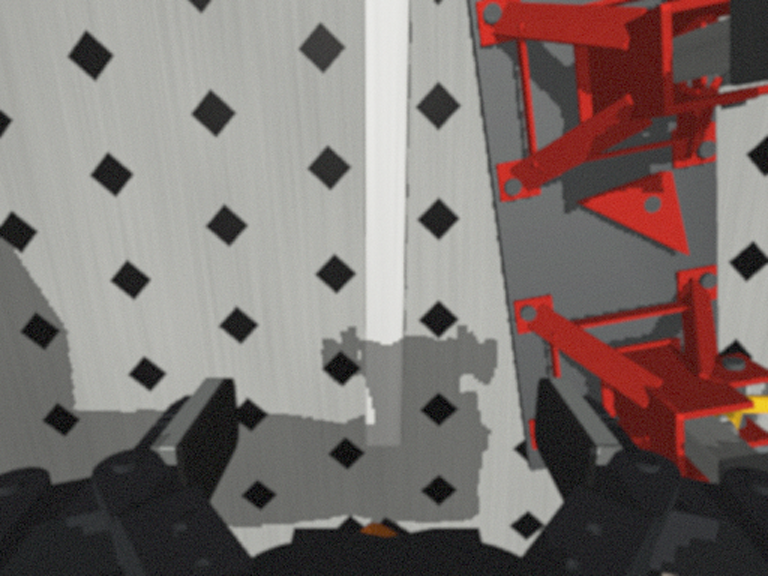

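Request:
move_arm([
  [[0, 0, 0.006], [-0.001, -0.001, 0.03], 0.8],
  [[0, 0, 0.006], [-0.001, -0.001, 0.07], 0.7],
  [[0, 0, 0.006], [-0.001, -0.001, 0.11], 0.7],
  [[0, 0, 0.006], [-0.001, -0.001, 0.15], 0.7],
  [[0, 0, 0.006], [-0.001, -0.001, 0.17], 0.7],
])

```text
t: 24.05
position: [429.3, -41.5, 76.9]
orientation: [[0.999, -0.037, -0.005], [-0.037, -0.999, 0.0], [-0.005, -0.0, -1.0]]
wrist_force: [-0.6, 0.6, 0.5]
grip_width: 0.704
```

Request:
move_arm([
  [[0, 0, 0], [0, 0, 0.015], 0.7],
  [[0, 0, 0], [0, 0, 0.03], 0.7],
  [[0, 0, 0], [0, 0, 0.045], 0.7],
  [[0, 0, 0], [0, 0, 0.05], 0.7],
  [[0, 0, 0], [0, 0, 0.05], 0.7],
])

```text
t: 24.55
position: [431.1, -41.7, 29.2]
orientation: [[0.999, -0.038, -0.002], [-0.038, -0.999, 0.0], [-0.002, -0.0, -1.0]]
wrist_force: [-1.0, 0.1, -0.1]
grip_width: 0.7
```

```bash
python3 look.py wrist w7; python3 -c "
from h import *
delta([431.5,-41.5,24],-2.2)"
```

```text
[431.09 -41.73  29.2 ] [[0.9993, -0.0377, -0.0017], [-0.0377, -0.9993, 0.0001], [-0.0018, -0.0001, -1.0]] [ 0.001 -0.018  0.021  0.013  0.002  0.003] [-0.95  0.07 -0.06] 24.55
turn [-0.0, 0.0006, 0.0005] shift [-0.0001, -0.0003, 0.0058]
```

View pics/w7.png

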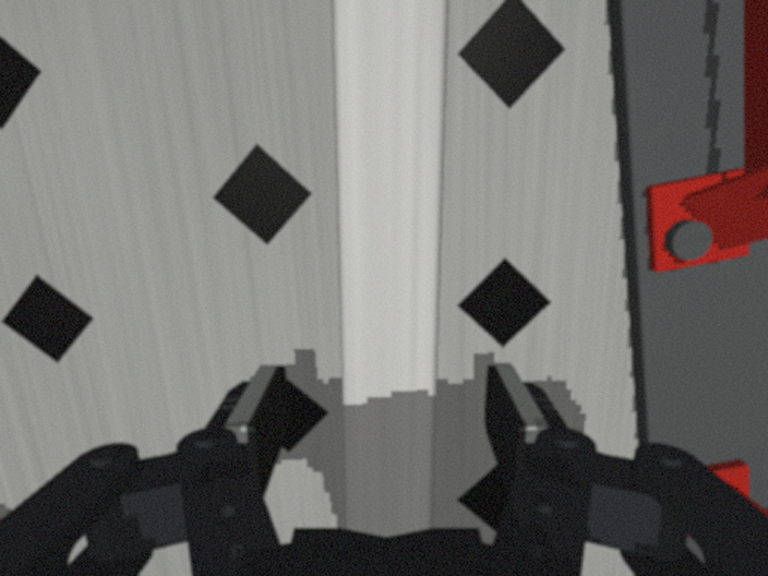

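Tube (columns 343–437, mid ~389) is centred between the fingers (~387). Lower 5 mm and close.

Request:
move_arm([
  [[0, 0, 0], [0, 0, 0.003], 0.6],
  [[0, 0, 0], [0, 0, 0.005], 0.5],
  [[0, 0, 0], [0, 0, 0.005], 0.42],
  [[0, 0, 0], [0, 0, 0.005], 0.38],
  [[0, 0, 0], [0, 0, 0.005], 0.3],
])

```text
t: 25.1
position: [431.9, -41.8, 25.2]
orientation: [[0.999, -0.038, 0.0], [-0.038, -0.999, -0.0], [0.0, 0.0, -1.0]]
wrist_force: [-0.8, 0.3, 4.4]
grip_width: 0.322
```

Request:
move_arm([
  [[0, 0, 0], [0, 0, 0], 0.2],
  [[0, 0, 0], [0, 0, 0], 0],
  [[0, 0, 0], [0, 0, 0], 0],
  [[0, 0, 0], [0, 0, 0], 0],
  [[0, 0, 0], [0, 0, 0], 0],
])

```text
t: 25.6
position: [431.9, -41.8, 25.2]
orientation: [[0.999, -0.038, 0.001], [-0.038, -0.999, -0.0], [0.001, 0.0, -1.0]]
wrist_force: [-2.4, 0.4, 5.6]
grip_width: 0.319
```

Request:
move_arm([
  [[0, 0, 0], [0, 0, -0.005], 0],
  [[0, 0, 0], [0, 0, -0.02], 0],
  [[0, 0, 0], [0, 0, -0.05], 0],
  [[0, 0, 0], [0, 0, -0.09], 0],
  [[0, 0, 0], [0, 0, -0.13], 0],
])

```text
t: 26.1
position: [430.1, -41.6, 155.2]
orientation: [[0.999, -0.038, -0.003], [-0.038, -0.999, 0.0], [-0.003, -0.0, -1.0]]
wrist_force: [1.5, 0.6, -4.4]
grip_width: 0.315
```

Request:
move_arm([
  [[0, 0, 0], [0, 0, -0.04], 0],
  [[0, 0, 0], [0, 0, -0.08], 0],
  [[0, 0, 0], [0, 0, -0.12], 0],
  [[0, 0, 0], [0, 0, -0.13], 0],
  [[0, 0, 0], [0, 0, -0.13], 0],
])

```text
t: 26.6
position: [432.4, -41.9, 285.5]
orientation: [[0.999, -0.038, 0.002], [-0.038, -0.999, -0.0], [0.002, 0.0, -1.0]]
wrist_force: [0.7, -0.0, -3.9]
grip_width: 0.316
```

```bash
python3 look.py top t2 170 110 360 270 4; python3 look.py side s3 140 60 400 330 2.2
python3 - <<'E'
from h import *
from cell import sensors
s=sensors.sense();print(s['position'],s['wrist_force'],s['wrist_torque'],s['grip_width'])
for n in ['t2','s3']:
    c=dict(np.load(n+'.npz'));X=cloud(c);f=c['frame'].astype(int);z=X[:,:,2]
    m=(z>250)&(z<320)&(abs(X[:,:,0]-432)<60)&(abs(X[:,:,1]+42)<200)&(f.min(2)>110)
    P=X[m];print(n,len(P),P.min(0),P.max(0),cv2.minAreaRect(P[:,:2].astype(np.float32)))
    t=P[P[:,2]>np.percentile(P[:,2],40)]
    print(np.polyfit(t[:,1],t[:,2],1))
E
```

```text
[432.43 -41.85 285.46] [[0.9993, -0.0383, 0.0023], [-0.0383, -0.9993, -0.0003], [0.0023, 0.0003, -1.0]] [ 0.001  0.029 -0.079 -0.03   0.002 -0.001] [ 0.68 -0.01 -3.94] 26.6
[431.29 -41.76 283.71] [[0.9993, -0.0383, -0.0013], [-0.0383, -0.9993, 0.0], [-0.0013, 0.0, -1.0]] [ 0.002  0.018 -0.049 -0.006 -0.001 -0.   ] [ 0.4  -0.78 -4.87] 26.65
[430.48966591 -41.66601425 282.68989133] [-0.93033636  0.04785654 -3.91528991] [-0.04677448  0.00907411 -0.03796476] 0.3133683462532408
t2 499 [419.64817793  -2.48374961 259.48247381] [452.32216819 129.96120884 294.84267344] ((436.35211181640625, 64.1549301147461), (132.5157012939453, 30.0603084564209), 87.82861328125)
[-3.27536176e-03  2.90096484e+02]
s3 724 [ 405.80532193 -210.7988606   256.94454799] [447.6652506  131.47978718 294.4255084 ] ((426.448486328125, -39.72953796386719), (41.62419509887695, 342.052978515625), 1.4971764087677002)
[-1.21320756e-03  2.88036546e+02]
```

View pics/t2.png

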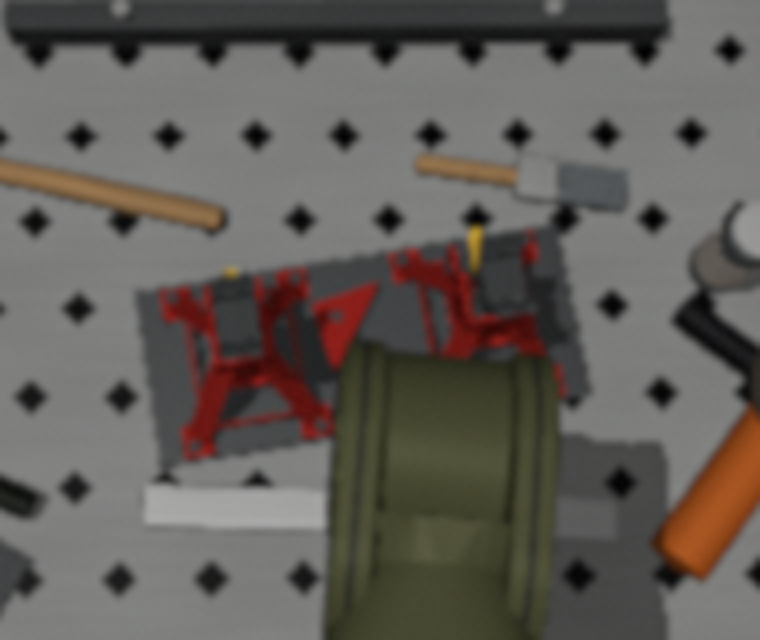

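View pics/s3.png

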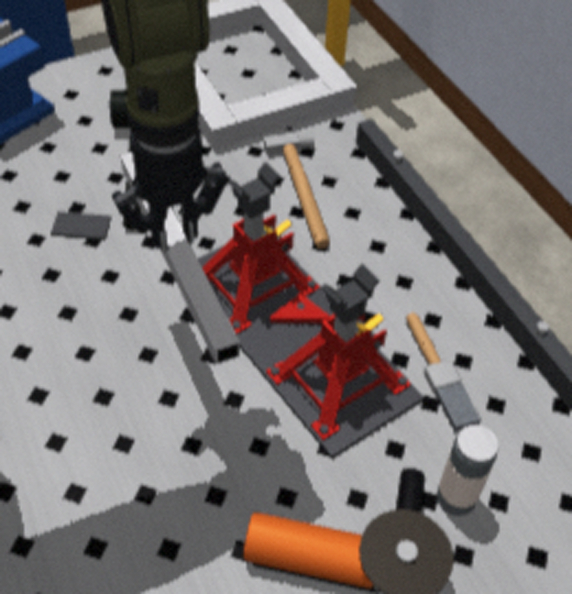

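```bash
cat > tgt.py <<'E'
from h import *
import sys
u=np.array([619.9,-145.4,204.4]);v=np.array([585.6,66.5,214.1])
def target(h,mid=None,tilt=None):
    d=(v-u);d/=np.linalg.norm(d)
    if tilt is not None:
        e=np.array([d[0],d[1],0]);e/=np.linalg.norm(e); d=e*np.cos(tilt)+np.array([0,0,np.sin(tilt)])
    y=-d; x=np.cross([0,0,1.],d); x=-np.cross(d,[0,0,1.])*-1 ; x/=np.linalg.norm(x); z=np.cross(x,y)
    return (u+v)/2-z*25.2+np.array([0,0,h]),np.stack([x,y,z],1)
if __name__=='__main__':
    p,R=target(float(sys.argv[1]));print(p,R.round(4).tolist())
    from cell import sensors
    print('now',sensors.sense()['position'],sensors.sense()['wrist_force'])
    delta(p,0,Rt=R)
E
python3 tgt.py 65
```

```text
[602.93177279 -40.57296369 299.42431054] [[0.9872, 0.1596, -0.0072], [0.1598, -0.9861, 0.0446], [-0.0, -0.0451, -0.999]]
now [430.48966591 -41.66601425 282.68989133] [-0.93033636  0.04785654 -3.91528991]
turn [0.0445, -0.0008, -0.1988] shift [0.1722, -0.0077, -0.0174]
```

Request:
move_arm([
  [[0, 0, -0.02], [0.01, 0, -0.012], 0],
  [[0.01, 0, -0.06], [0.04, -0.002, -0.0174], 0],
  [[0.02, 0, -0.11], [0.075, -0.004, -0.0174], 0],
  [[0.035, 0, -0.16], [0.11, -0.006, -0.0174], 0],
  [[0.0445, -0.0008, -0.199], [0.14, -0.0077, -0.0174], 0],
])

```text
t: 27.2
position: [572.2, -39.4, 298.5]
orientation: [[0.987, 0.161, -0.009], [0.162, -0.986, 0.045], [-0.002, -0.046, -0.999]]
wrist_force: [0.1, -0.2, -4.3]
grip_width: 0.313
```

```bash
python3 tgt.py 65
```

```text
[602.93177279 -40.57296369 299.42431054] [[0.9872, 0.1596, -0.0072], [0.1598, -0.9861, 0.0446], [-0.0, -0.0451, -0.999]]
now [572.1685151  -39.40161677 298.49519879] [ 0.13448152 -0.20313562 -4.25397123]
turn [-0.0008, 0.0019, 0.0018] shift [0.0302, 0.0061, -0.0013]
```

Request:
move_arm([
  [[0, 0, 0.001], [0.015, 0.003, -0.001], 0],
  [[0, 0, 0.002], [0.028, 0.006, -0.001], 0],
  [[0, 0, 0.002], [0.03, 0.006, -0.001], 0],
  [[0, 0, 0.002], [0.03, 0.006, -0.001], 0],
  [[0, 0, 0.002], [0.03, 0.006, -0.001], 0],
])

```text
t: 27.7
position: [601.1, -40.5, 301.6]
orientation: [[0.987, 0.158, -0.007], [0.158, -0.986, 0.044], [0.0, -0.045, -0.999]]
wrist_force: [-0.7, -0.4, -3.5]
grip_width: 0.314
```

```bash
python3 tgt.py 40; python3 look.py wrist w8; python3 look.py side s4 220 100 350 240 4
```

```text
[602.93177279 -40.57296369 274.42431054] [[0.9872, 0.1596, -0.0072], [0.1598, -0.9861, 0.0446], [-0.0, -0.0451, -0.999]]
now [601.12369619 -40.48851451 301.63266779] [-0.68415049 -0.35691044 -3.54533177]
turn [0.0002, -0.0003, -0.0017] shift [0.0018, 0.0016, 0.0272]
[601.12 -40.49 301.63] [[0.9874, 0.1579, -0.0069], [0.1581, -0.9864, 0.0445], [0.0002, -0.045, -0.999]] [-0.001 -0.016  0.008  0.002 -0.    -0.   ] [-0.68 -0.36 -3.55] 27.7
[601.25 -40.51 302.2 ] [[0.9874, 0.1579, -0.0058], [0.158, -0.9864, 0.0444], [0.0013, -0.0447, -0.999]] [ 0.001 -0.008  0.011  0.     0.     0.   ] [-0.66  0.11 -4.39] 27.75
```

View pics/w8.png

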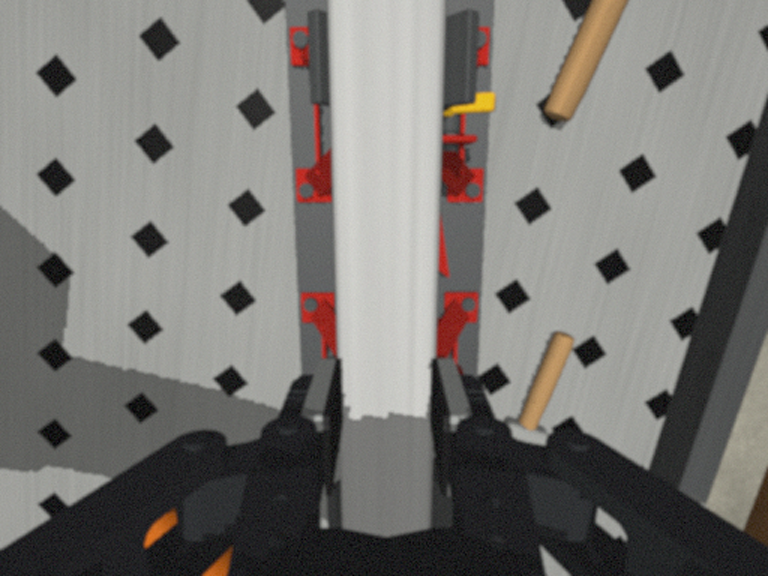

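View pics/s4.png

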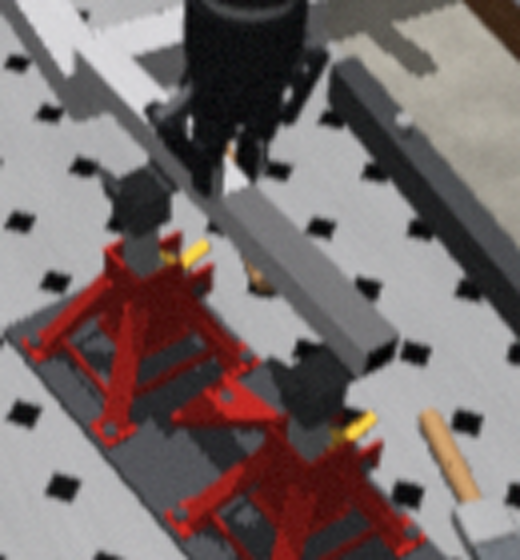

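```bash
cat > rel.py <<'E'
import sys
from h import *
c=dict(np.load(sys.argv[1]));X=cloud(c);f=c['frame'].astype(int)
u=np.array([619.9,-145.4]);v=np.array([585.6,66.5]);e=(v-u)/np.linalg.norm(v-u);n=np.array([e[1],-e[0]])
def loc(P): q=P[:,:2]-u; return q@n,q@e   # n: saddle +x
L=np.linalg.norm(v-u)
Z=X[:,:,2]
# mate horns (dark) z 225..241
P=X[(Z>226)&(Z<242)&(f.max(2)<130)]
a,b=loc(P);k=(abs(b-L)<25)&(abs(a)<45);a=a[k];b=b[k]
print('mate horn outer',np.percentile(a,[1,99]),'mid',np.percentile(a,[1,99]).mean(),'y',np.percentile(b,[1,99])-L,len(a))
lo=float(sys.argv[2]);hi=float(sys.argv[3])
P=X[(Z>lo)&(Z<hi)&(f.min(2)>110)]
a,b=loc(P)
for w in np.arange(120,300,20):
    q=a[(b>w)&(b<w+20)]
    if len(q)>20: print('tube b',w+10,'mid',np.percentile(q,[1,99]).mean().round(2),'w',np.ptp(np.percentile(q,[1,99])).round(1), 'z',np.median(P[(b>w)&(b<w+20),2]).round(1))
E
python3 rel.py w8.npz 290 335
```

```text
mate horn outer [-32.85264217  32.92364763] mid 0.03550272861720316 y [-16.61815719  16.58291753] 2175
tube b 130 mid -2.9 w 29.0 z 307.7
tube b 150 mid -2.86 w 28.9 z 308.5
tube b 170 mid -2.86 w 29.0 z 309.4
tube b 190 mid -2.74 w 28.9 z 310.1
tube b 210 mid -2.74 w 28.9 z 310.8
```

Request:
move_arm([
  [[0, 0, -0.002], [0.0029, 0, 0.004], 0],
  [[0, 0, -0.002], [0.0029, 0, 0.012], 0],
  [[0, 0, -0.002], [0.0029, 0, 0.02], 0],
  [[0, 0, -0.002], [0.0029, 0, 0.026], 0],
  [[0, 0, -0.002], [0.0029, 0, 0.026], 0],
])

```text
t: 28.3
position: [604.3, -38.9, 275.3]
orientation: [[0.987, 0.16, -0.007], [0.16, -0.986, 0.044], [0.001, -0.045, -0.999]]
wrist_force: [0.3, -0.2, -4.3]
grip_width: 0.315
```

Request:
move_arm([
  [[0, 0, 0], [0, 0, 0], 0],
  [[0, 0, 0], [0, 0, 0], 0],
  [[0, 0, 0], [0, 0, 0], 0],
  [[0, 0, 0], [0, 0, 0], 0],
  [[0, 0, 0], [0, 0, 0], 0],
])

```text
t: 28.8
position: [605.3, -39.0, 277.1]
orientation: [[0.987, 0.16, -0.003], [0.16, -0.986, 0.044], [0.004, -0.044, -0.999]]
wrist_force: [-0.1, -0.2, -4.1]
grip_width: 0.315
```

```bash
python3 look.py wrist w9;python3 rel.py w9.npz 262 305; python3 tgt.py 20
```

```text
[605.34 -38.98 277.06] [[0.9871, 0.16, -0.0034], [0.16, -0.9861, 0.0442], [0.0037, -0.0442, -0.999]] [ 0.001  0.    -0.002 -0.    -0.002  0.002] [-0.12 -0.19 -4.08] 28.8
mate horn outer [-32.71175446  32.8718388 ] mid 0.0800421686690882 y [-16.66661163  14.65137377] 3276
tube b 130 mid 1.42 w 29.1 z 283.1
tube b 150 mid 1.44 w 28.8 z 284.0
tube b 170 mid 1.39 w 29.0 z 284.7
tube b 190 mid 1.45 w 28.9 z 285.5
tube b 210 mid 1.42 w 28.9 z 286.1
[602.93177279 -40.57296369 254.42431054] [[0.9872, 0.1596, -0.0072], [0.1598, -0.9861, 0.0446], [-0.0, -0.0451, -0.999]]
now [605.3231372  -39.00949727 277.02227606] [ 0.6973261   0.05931087 -3.74236724]
turn [0.0009, -0.0036, 0.0003] shift [-0.0027, 0.0022, 0.0225]
```

Request:
move_arm([
  [[0.001, -0.0036, 0], [-0.0014, 0, 0.003], 0],
  [[0.001, -0.0036, 0], [-0.0014, 0.0005, 0.01], 0],
  [[0.001, -0.0036, 0], [-0.0014, 0.001, 0.02], 0],
  [[0.001, -0.0036, 0], [-0.0014, 0.001, 0.022], 0],
  [[0.001, -0.0036, 0], [-0.0014, 0.001, 0.022], 0],
])

```text
t: 29.35
position: [603.3, -39.2, 253.7]
orientation: [[0.987, 0.16, -0.01], [0.16, -0.986, 0.045], [-0.002, -0.046, -0.999]]
wrist_force: [0.3, -0.7, -4.0]
grip_width: 0.31
```

Request:
move_arm([
  [[0, 0, 0], [0, 0, 0], 0],
  [[0, 0, 0], [0, 0, 0], 0],
  [[0, 0, 0], [0, 0, 0], 0],
  [[0, 0, 0], [0, 0, 0], 0],
  [[0, 0, 0], [0, 0, 0], 0],
])

```text
t: 29.85
position: [604.0, -39.2, 255.0]
orientation: [[0.987, 0.16, -0.007], [0.16, -0.986, 0.045], [0.0, -0.045, -0.999]]
wrist_force: [-0.2, 0.2, -4.1]
grip_width: 0.317
```

```bash
python3 look.py wrist w10;python3 rel.py w10.npz 235 285; python3 tgt.py 4;python3 look.py side s5 220 100 350 240 4
```

```text
[604.   -39.23 255.  ] [[0.9871, 0.16, -0.0072], [0.1602, -0.9861, 0.0446], [0.0, -0.0452, -0.999]] [-0.001  0.001 -0.003 -0.     0.001  0.   ] [-0.18  0.16 -4.14] 29.85
mate horn outer [-32.69360233  32.57314368] mid -0.06022932173754114 y [-16.67437866   8.89687407] 3954
tube b 130 mid 0.1 w 29.0 z 261.1
tube b 150 mid 0.08 w 28.8 z 261.9
tube b 170 mid 0.06 w 29.0 z 262.7
tube b 190 mid 0.11 w 28.9 z 263.5
tube b 210 mid 0.1 w 28.9 z 264.1
[602.93177279 -40.57296369 238.42431054] [[0.9872, 0.1596, -0.0072], [0.1598, -0.9861, 0.0446], [-0.0, -0.0451, -0.999]]
now [603.97569659 -39.22093112 254.98765723] [-0.91059274 -0.42615538 -4.13782646]
turn [-0.0001, 0.0, 0.0003] shift [-0.0012, 0.0019, 0.0165]
[603.98 -39.22 254.99] [[0.9871, 0.16, -0.0073], [0.1601, -0.9861, 0.0447], [-0.0, -0.0452, -0.999]] [ 0.     0.    -0.001  0.001 -0.    -0.001] [-0.91 -0.43 -4.14] 29.9
```

View pics/w10.png

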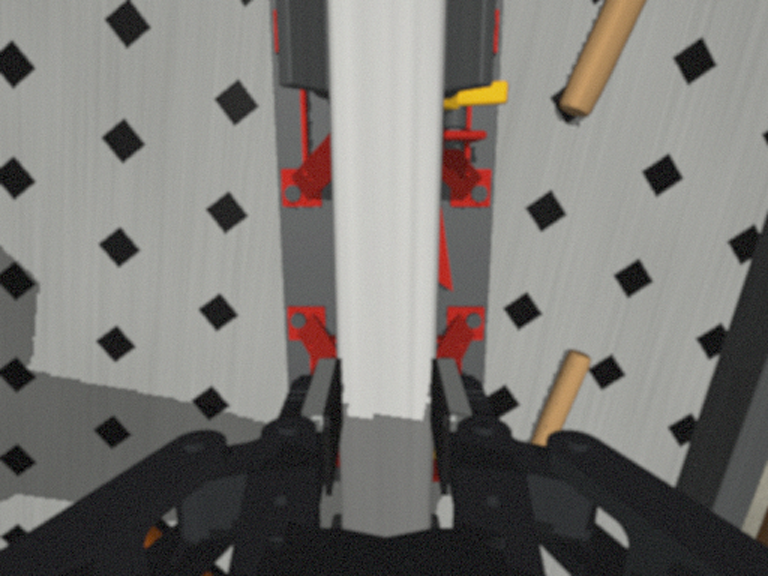

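View pics/s5.png

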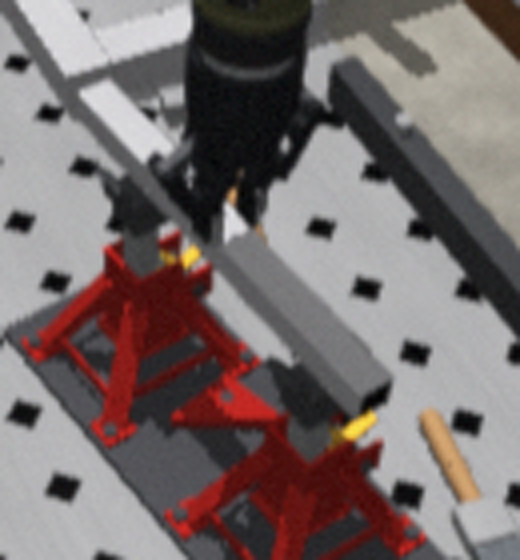

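Request:
move_arm([
  [[0, 0, 0], [0, 0.0001, 0.003], 0],
  [[0, 0, 0], [0, 0.0003, 0.007], 0],
  [[0, 0, 0], [0, 0.0005, 0.011], 0],
  [[0, 0, 0], [0, 0.0007, 0.015], 0],
  [[0, 0, 0], [0, 0.0007, 0.015], 0],
])

```text
t: 30.45
position: [603.4, -39.2, 238.8]
orientation: [[0.987, 0.16, -0.009], [0.16, -0.986, 0.045], [-0.002, -0.046, -0.999]]
wrist_force: [-1.1, 1.0, -4.1]
grip_width: 0.317
```

Request:
move_arm([
  [[0, 0, 0], [0, 0, 0], 0],
  [[0, 0, 0], [0, 0, 0], 0],
  [[0, 0, 0], [0, 0, 0], 0],
  [[0, 0, 0], [0, 0, 0], 0],
  [[0, 0, 0], [0, 0, 0], 0],
])

```text
t: 30.95
position: [604.0, -39.3, 239.9]
orientation: [[0.987, 0.16, -0.007], [0.16, -0.986, 0.045], [-0.0, -0.045, -0.999]]
wrist_force: [0.7, 0.0, -4.5]
grip_width: 0.312
```

```bash
python3 look.py wrist w11;python3 rel.py w11.npz 225 275; python3 tgt.py 0
```

```text
[604.   -39.27 239.94] [[0.9871, 0.1599, -0.0073], [0.1601, -0.9861, 0.0446], [-0.0, -0.0452, -0.999]] [ 0.     0.001 -0.002  0.002  0.     0.001] [ 0.65  0.02 -4.49] 30.95
mate horn outer [-32.66045415  32.71188967] mid 0.025717756931967983 y [-16.67161756   4.61583513] 4185
tube b 130 mid 0.09 w 29.1 z 246.0
tube b 150 mid 0.08 w 28.9 z 246.9
tube b 170 mid 0.01 w 29.0 z 247.7
tube b 190 mid 0.07 w 28.8 z 248.5
tube b 210 mid 0.02 w 28.9 z 249.1
[602.93177279 -40.57296369 234.42431054] [[0.9872, 0.1596, -0.0072], [0.1598, -0.9861, 0.0446], [-0.0, -0.0451, -0.999]]
now [603.98470729 -39.23044214 239.94114781] [ 4.09869444e-03 -1.42468652e-01 -4.35247199e+00]
turn [-0.0001, 0.0001, 0.0004] shift [-0.0013, 0.0014, 0.0055]
```

Request:
move_arm([
  [[0, 0, 0], [0, 0, 0.001], 0],
  [[0, 0, 0], [0, 0.0001, 0.002], 0],
  [[0, 0, 0], [0, 0.0001, 0.003], 0],
  [[0, 0, 0], [0, 0.0002, 0.0035], 0],
  [[0, 0, 0], [0, 0.0002, 0.0035], 0],
])

```text
t: 31.5
position: [603.8, -39.3, 236.1]
orientation: [[0.987, 0.16, -0.008], [0.16, -0.986, 0.045], [-0.001, -0.045, -0.999]]
wrist_force: [0.6, 0.6, -4.3]
grip_width: 0.314
```

Request:
move_arm([
  [[0, 0, 0], [0, 0, 0.0003], 0],
  [[0, 0, 0], [0, 0, 0.0006], 0],
  [[0, 0, 0], [0, 0, 0.0008], 0],
  [[0, 0, 0], [0, 0, 0.0008], 0],
  [[0, 0, 0], [0, 0, 0.0008], 0],
])

```text
t: 32.0
position: [603.9, -39.2, 235.5]
orientation: [[0.987, 0.16, -0.007], [0.16, -0.986, 0.045], [-0.0, -0.045, -0.999]]
wrist_force: [-0.3, -0.2, -3.7]
grip_width: 0.312
```

Request:
move_arm([
  [[0, 0, 0], [0, 0, 0.0002], 0],
  [[0, 0, 0], [0, 0, 0.0004], 0],
  [[0, 0, 0], [0, 0, 0.0006], 0],
  [[0, 0, 0], [0, 0, 0.0007], 0],
  [[0, 0, 0], [0, 0, 0.0007], 0],
])

```text
t: 32.5
position: [604.0, -39.2, 234.9]
orientation: [[0.987, 0.16, -0.007], [0.16, -0.986, 0.045], [-0.0, -0.045, -0.999]]
wrist_force: [0.3, 0.0, -2.9]
grip_width: 0.313
```

Request:
move_arm([
  [[0, 0, 0], [0, 0, 0.0002], 0],
  [[0, 0, 0], [0, 0, 0.0004], 0],
  [[0, 0, 0], [0, 0, 0.0005], 0],
  [[0, 0, 0], [0, 0, 0.0005], 0],
  [[0, 0, 0], [0, 0, 0.0005], 0],
])

```text
t: 33.0
position: [604.0, -39.2, 234.8]
orientation: [[0.987, 0.16, -0.007], [0.16, -0.986, 0.045], [0.0, -0.045, -0.999]]
wrist_force: [-1.7, -0.4, 2.5]
grip_width: 0.315
```

```bash
python3 -c "
from cell import sensors
s=sensors.sense();print(s['position'],s['wrist_force'],s['wrist_torque'])"
```

```text
[603.99319651 -39.23162465 234.81916413] [-1.66350451 -0.40341688  2.45421457] [-0.08643387  0.38243752  0.04838037]
```

Request:
move_arm([
  [[0, 0, 0], [0, 0, -0.0002], 0],
  [[0, 0, 0], [0, 0, -0.0003], 0],
  [[0, 0, 0], [0, 0, -0.0003], 0],
  [[0, 0, 0], [0, 0, -0.0003], 0],
  [[0, 0, 0], [0, 0, -0.0003], 0],
])

```text
t: 33.5
position: [604.0, -39.2, 234.8]
orientation: [[0.987, 0.16, -0.007], [0.16, -0.986, 0.045], [-0.0, -0.045, -0.999]]
wrist_force: [-1.8, -0.1, 1.6]
grip_width: 0.318
```

```bash
python3 look.py side s6 220 100 350 240 4; python3 look.py wrist w12;python3 rel.py w12.npz 215 275
```

```text
[604.   -39.24 234.77] [[0.9871, 0.1599, -0.0072], [0.1601, -0.9861, 0.0446], [-0.0, -0.0452, -0.999]] [-0.001  0.001 -0.    -0.001 -0.001  0.001] [-1.77 -0.1   1.56] 33.5
[604.   -39.25 234.78] [[0.9871, 0.16, -0.0072], [0.1601, -0.9861, 0.0446], [0.0, -0.0451, -0.999]] [ 0.    -0.001 -0.    -0.001 -0.002 -0.   ] [-1.44 -1.23  2.58] 33.55
mate horn outer [-32.68755584  32.69235999] mid 0.0024020753379083715 y [-16.67489375   3.15808328] 4165
tube b 130 mid 0.08 w 29.0 z 241.0
tube b 150 mid 0.02 w 28.9 z 241.9
tube b 170 mid 0.01 w 28.9 z 242.8
tube b 190 mid 0.04 w 28.9 z 243.7
tube b 210 mid 0.18 w 29.1 z 244.4
```

View pics/s6.png

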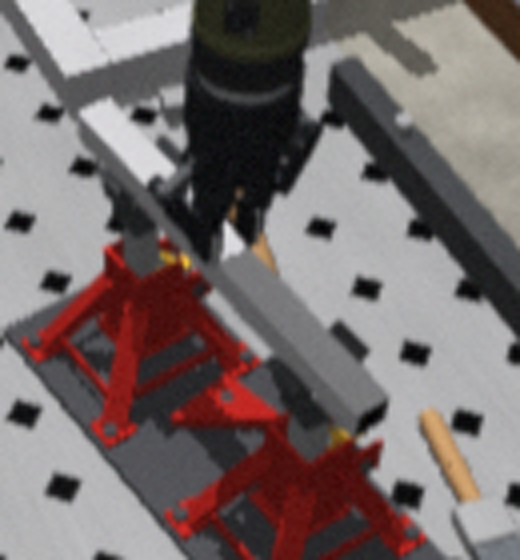

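The tube is seated between the horns (mid-offset 0.1 mm) with its top at 244.5 over the mate, matching floor + 30. Releasing slowly.

Request:
move_arm([
  [[0, 0, 0], [0, 0, 0], 0.33],
  [[0, 0, 0], [0, 0, 0], 0.37],
  [[0, 0, 0], [0, 0, 0], 0.42],
  [[0, 0, 0], [0, 0, 0], 0.5],
  [[0, 0, 0], [0, 0, 0], 0.6],
])

```text
t: 34.1
position: [604.0, -39.1, 234.6]
orientation: [[0.987, 0.16, -0.007], [0.16, -0.986, 0.045], [-0.0, -0.045, -0.999]]
wrist_force: [0.4, -0.1, -0.4]
grip_width: 0.596
```

Request:
move_arm([
  [[0, 0, 0], [0, 0, 0], 0.7],
  [[0, 0, 0], [0, 0, -0.005], 0.7],
  [[0, 0, 0], [0, 0, -0.02], 0.7],
  [[0, 0, 0], [0, 0, -0.045], 0.7],
  [[0, 0, 0], [0, 0, -0.08], 0.7],
])

```text
t: 34.6
position: [603.5, -42.7, 314.2]
orientation: [[0.987, 0.16, -0.011], [0.16, -0.986, 0.045], [-0.004, -0.046, -0.999]]
wrist_force: [0.4, -0.1, -0.0]
grip_width: 0.699
```

Request:
move_arm([
  [[0, 0, 0], [-0.02, 0, -0.04], 0.7],
  [[0, 0, 0], [-0.05, 0, -0.06], 0.7],
  [[0, 0, 0], [-0.09, 0, -0.06], 0.7],
  [[0, 0, 0], [-0.13, 0, -0.06], 0.7],
  [[0, 0, 0], [-0.16, 0, -0.06], 0.7],
])

```text
t: 35.1
position: [444.9, -71.3, 375.5]
orientation: [[0.987, 0.16, -0.006], [0.16, -0.986, 0.044], [0.001, -0.045, -0.999]]
wrist_force: [-0.1, 0.1, 0.2]
grip_width: 0.705
```

Request:
move_arm([
  [[0, 0, 0], [-0.02, 0, 0], 0.7],
  [[0, 0, 0], [-0.04, 0, 0], 0.7],
  [[0, 0, 0], [-0.04, 0, 0], 0.7],
  [[0, 0, 0], [-0.04, 0, 0], 0.7],
  [[0, 0, 0], [-0.04, 0, 0], 0.7],
])

```text
t: 35.6
position: [408.5, -77.5, 374.6]
orientation: [[0.987, 0.16, -0.007], [0.16, -0.986, 0.045], [0.001, -0.045, -0.999]]
wrist_force: [-0.7, 0.5, 0.2]
grip_width: 0.697
```

```bash
python3 look.py side s7 220 100 350 240 4; python3 look.py top t3 150 110 360 270 3.6
python3 - <<'E'
from h import *
from cell import sensors
u=np.array([619.9,-145.4]);v=np.array([585.6,66.5]);L=np.linalg.norm(v-u);e=(v-u)/L;n=np.array([e[1],-e[0]])
for fn in ['s7','t3']:
    c=dict(np.load(fn+'.npz'));X=cloud(c);f=c['frame'].astype(int);Z=X[:,:,2]
    q=X[:,:,:2]-u;a=q@n;b=q@e
    m=(Z>218)&(Z<260)&(abs(a)<22)&(b>-100)&(b<320)&(f.min(2)>100)
    print(fn,m.sum(),'b',np.percentile(b[m],[.5,99.5]))
    for w in range(-60,280,40):
        k=m&(b>w)&(b<w+20)
        if k.sum()>5: print(w+10,np.percentile(a[k],[2,98]).round(1),np.median(Z[k]).round(1))
    d=(f.max(2)<110)&(abs(a)>18)&(abs(a)<40)
    for bc,z0 in ((0,204),(L,214)):
        k=d&(abs(b-bc)<16)&(Z>z0+5)&(Z<z0+40)
        print(' horn tops',bc,k.sum(),np.percentile(Z[k],[5,95,99]) if k.sum() else '')
E
```

```text
[408.53 -77.49 374.64] [[0.9871, 0.1602, -0.0066], [0.1603, -0.9861, 0.0446], [0.0007, -0.0451, -0.999]] [ 0.003  0.009  0.002  0.002 -0.    -0.003] [-0.66  0.51  0.2 ] 35.6
[408.53 -77.43 374.46] [[0.987, 0.1603, -0.0072], [0.1605, -0.986, 0.0447], [0.0001, -0.0453, -0.999]] [ 0.002  0.007 -0.003  0.004 -0.002 -0.   ] [-0.26 -1.57 -0.22] 35.65
s7 980 b [-58.35634909 275.42565049]
-50 [-14.3  14.3] 230.7
-10 [-14.2  21.6] 232.8
30 [-15.   13.7] 234.5
70 [-15.   14.7] 236.0
110 [-13.7  14. ] 238.2
150 [-14.2  13.5] 239.5
190 [-14.9  14. ] 241.7
230 [-14.6  13.8] 243.6
270 [-15.8  14.4] 244.5
 horn tops 0 66 [218.36684325 227.6472671  228.48547552]
 horn tops 214.6581002431541 54 [224.33316057 237.24490518 237.6997751 ]
t3 1088 b [-58.33880475 276.5669221 ]
-50 [-13.8  15. ] 230.9
-10 [-14.1  14.4] 233.1
30 [-13.8  14. ] 235.3
70 [-14.2  14.4] 237.1
110 [-14.2  15.1] 238.0
150 [-14.2  14.7] 240.6
190 [-14.2  14.1] 241.9
230 [-14.2  13.3] 244.1
270 [-14.5  14.1] 245.9
 horn tops 0 90 [214.75665067 228.79632283 230.06102822]
 horn tops 214.6581002431541 93 [225.15458673 238.35924571 239.22310638]
```

View pics/s7.png

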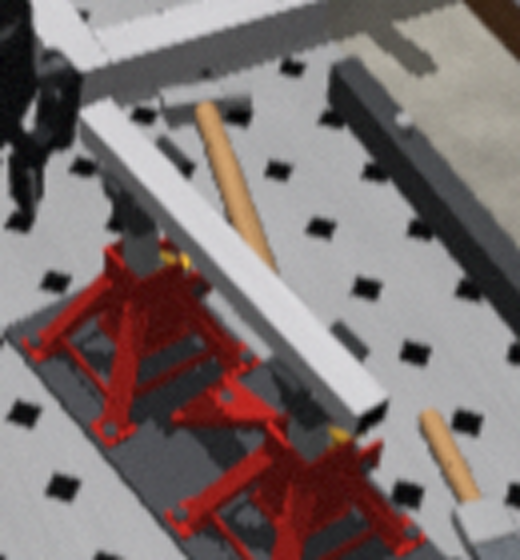

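View pics/t3.png

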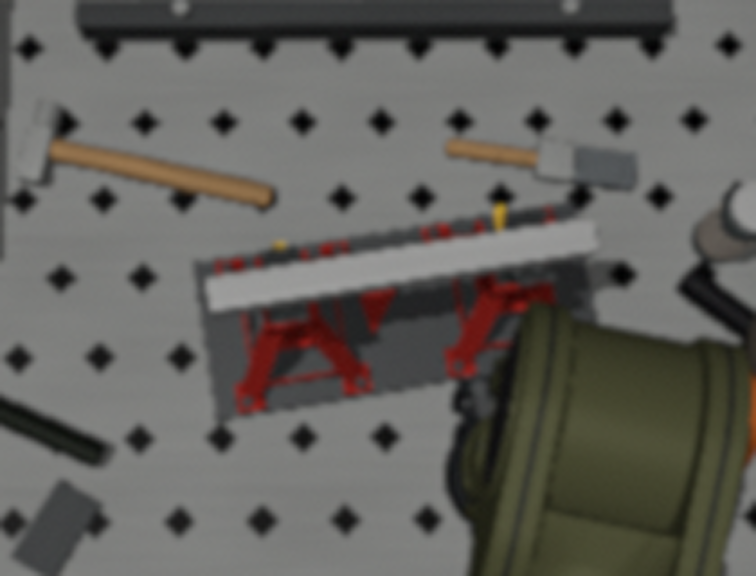

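The tube lies in both saddles: its top is at about 234 over the lifted saddle and 243 over the mate, lateral ±14.3, and the overhangs are equal. The arm is clear and the bystanders look unmoved. Handing in.

```bash
python3 -c "
from cell import ticket,sensors
print(ticket.close_job(),sensors.sense()['t'])"
```

```text
the job is handed in; nothing more can be done
the job is handed in; nothing more can be done
```

I handed the job in at about 36 s. The lowered post stands in notch 1, the notch its mate is set to, and the tube lies across both saddles between the horns.

**Post:** I lifted it by the saddle to about +48.6 mm and eased it down, mostly 1 mm at a time, until the pawl took it at +24 mm. That is the low end of the allowed range (34 − 10 mm). At contact the wrist force rose from −5 N to at most about +6 N in the readings. I estimate about 16 N on the pawl with the 1.3 factor, against the 25 N limit. I eased that off to about +1 N before letting go, and the saddle floor then measured 204.4 mm against 204.8 mm just before contact, so it did not drop.

**Tube:** I laid it tilted by 0.045 rad, because the mate's seat is about 10 mm higher. It touched down with a few newtons and a small moment along its length, which suggests both ends were carried.

**Last checks, side and top cameras:**
- **Seating:** the tube's top is at about 234 mm over the lifted saddle and 243 mm over the mate, which is each floor plus 30 mm within 1–2 mm. It is centred between the horns with about equal overhang.
- **Mate and bystanders:** the mate's horn tops are at their earlier height within camera error. The bystanders still in view look unmoved; I checked that by eye only.

**Disagreements:**
- The cameras differed by up to 2 mm in position, so I used the close wrist views.
- On the way down the tube's tilt measured about 0.039 rad against the 0.045 rad aimed for.
- While easing off, the wrist force did not fall at first and took three small back-offs.

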